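# Unstack the painted house fronts into their work trays

### The arm

A 6-joint arm with a two-finger parallel gripper is mounted at the origin on the work surface. World frame = base frame: x ahead of the robot, y to its left, z up, the work surface at z = 0. Lengths are in m, angles in rad, forces in N, time in s.
With the tool pointing down it reaches from about 0.25 to 0.725 m from the base axis. Payload 4 kg.
Tool frame: the origin (TCP) lies midway between the tips of the shut fingers; the grasp point (between the pads) lies 19 mm behind it; x points along the fingers, y is the direction in which the jaws open and shut, and the axes are right-handed (so a half turn about x gives the same grasp; the last joint's range is limited). The gripper opens to 85 mm and grips with 20 to 120 N. Pads are 22 mm wide; open, the fingers measure 114 mm over their backs; the gripper's body (76 mm by 85 mm) begins 54 mm behind the grasp point. The pads swing forward as they close: fully open they stand 13 mm farther back than shut.
Start: joints at [1.147, 0.241, 0.005, 1.335, 0, 1.571], TCP at [0.206, 0.456, 0.231] pointing down, gripper open.
Joint ranges: [-2.72, 2.72], [-1.05, 1.87], [-1.09, 1.28], [-1.99, 2.15], [-1.42, 1.44], [-3.14, 3.14]. Speed limits (rad/s): [2.79, 2.79, 3.14, 3.14, 3.14, 3.14].

### API

Orientations are given as a unit quaternion [x, y, z, w].
In Python, from bench import env, cams gives the robot as it stands.
- The arm moves only by the tool carry_out, never from a script. Its argument "plan" is text: rows parted by semicolons, each of 7 numbers parted by spaces: the turn, a rotation vector about the tool's x, y, z in degrees, then the shift along the tool's x, y, z in mm, then the finger opening in mm, from 0 to 85.4. A call has 1 to 5 rows; each row shifts and turns the commanded pose from where the row before left it, along the tool's axes as they then stand; what a row does not reach is not made up. A row lasts 1/12 s, in which the tool goes at most 41.7 mm and 7.16 degrees, less where a joint would pass 70% of its speed; a pose out of reach is approached as far as the arm can. A call with a gripper value outside its range is refused whole. The fingers move at their own pace and stop on an object; the grip force is fixed at half the most. Time passes only in rows, so rows that do not move let the fingers close. It gives the time, the measured TCP pose, the force and the opening at its end, in the units of the state.
- env.get_state(): the state, without advancing time (a new reading comes with each control period).
- cams.get_image(name): name is "scene" or "top"; returns the picture (480x640x3 uint8, blue, green, red); there is no depth.
- cams.camera_info(name): a dict with "fx", "fy", "cx", "cy" (pixels), "pose" (4x4, takes a point from camera to world coordinates). Camera axes: x right, y down, z forward; pixel columns grow to the right and rows downward; lengths in m; the calibration is good to about 2 mm. A picture is of the moment at which its call begins. camera_info takes no time and is no camera call.
- env.job_done(): hands the job in, once; it reports no verdict.
The state is a dict: "clock": time; "joint_pos": joint angles; "dq": joint speeds; "tau": joint torques, N m; "tool_pos": TCP position; "tool_rot": TCP orientation; "wrist_force": force on the tool from outside, world axes, zero at the start; "wrist_torque": the same for the moment, N m; "gripper_width": finger opening in m.
Only numpy, scipy, OpenCV 4.12 (cv2) and the standard library are available. Lean on these libraries where they do the work, as an engineer would, in place of code of your own. Each camera call takes 0.05 s, during which the arm holds its last target.

### The job

The four painted wooden house fronts have dried in a cross-stack: take the stack apart and lay each house in the work tray that shows its colour and shape, painted face up and roof pointing the same way as the outline, so that it lies flat on the floor of the tray inside the lips. Leave the glue bottle and the paint pot standing where they are.

Things in the scene. Friction and masses are not known exactly. Their poses are not given: they have to be found in the camera images.
- house_white: White wooden house front, board 150x44x18 mm, 40-82 g; roof (last 22 mm): pointed gable. Origin on underside below the round black attic window; x along the board to the roof tip at +40 mm (foot at -110, middle at -35: grip there across the width); z out of the painted face, up at start. Starts in the lower pair of the cross-stack, on a fixed 12 mm board; 36 mm clear to its neighbour.
- house_red: Red wooden house front, board 150x44x18 mm, 40-82 g; roof (last 22 mm): stepped gable. Origin on underside below the round black attic window; x along the board to the roof tip at +40 mm (foot at -110, middle at -35: grip there across the width); z out of the painted face, up at start. Starts in the lower pair of the cross-stack, on a fixed 12 mm board; 36 mm clear to its neighbour.
- house_blue: Blue wooden house front, board 150x44x18 mm, 40-82 g; roof (last 22 mm): round top. Origin on underside below the round black attic window; x along the board to the roof tip at +40 mm (foot at -110, middle at -35: grip there across the width); z out of the painted face, up at start. Starts in the upper pair of the cross-stack, underside at 30 mm; 36 mm clear to its neighbour.
- house_yellow: Yellow wooden house front, board 150x44x18 mm, 40-82 g; roof (last 22 mm): flat top with clipped corners. Origin on underside below the round black attic window; x along the board to the roof tip at +40 mm (foot at -110, middle at -35: grip there across the width); z out of the painted face, up at start. Starts in the upper pair of the cross-stack, underside at 30 mm; 36 mm clear to its neighbour.
- tray_white: Fixed work tray 184x80 mm, white house outline on its 6 mm floor. Lips 10 mm above the floor round a 168x64 mm pocket; none on the middle 68 mm of the long sides (room for fingers). Origin at table height below the outline's attic dot; x to the outline's roof tip, z up. A house that lies right has its origin 6 mm above this one, axes parallel. Pocket middle at x = -35 mm.
- tray_red: Fixed work tray 184x80 mm, red house outline on its 6 mm floor. Lips 10 mm above the floor round a 168x64 mm pocket; none on the middle 68 mm of the long sides (room for fingers). Origin at table height below the outline's attic dot; x to the outline's roof tip, z up. A house that lies right has its origin 6 mm above this one, axes parallel. Pocket middle at x = -35 mm.
- tray_blue: Fixed work tray 184x80 mm, blue house outline on its 6 mm floor. Lips 10 mm above the floor round a 168x64 mm pocket; none on the middle 68 mm of the long sides (room for fingers). Origin at table height below the outline's attic dot; x to the outline's roof tip, z up. A house that lies right has its origin 6 mm above this one, axes parallel. Pocket middle at x = -35 mm.
- tray_yellow: Fixed work tray 184x80 mm, yellow house outline on its 6 mm floor. Lips 10 mm above the floor round a 168x64 mm pocket; none on the middle 68 mm of the long sides (room for fingers). Origin at table height below the outline's attic dot; x to the outline's roof tip, z up. A house that lies right has its origin 6 mm above this one, axes parallel. Pocket middle at x = -35 mm.
- glue_bottle: White glue bottle with an orange cap, loose, 50 mm diameter, 150 mm high, standing; a bystander. Origin at the centre of its underside.
- paint_pot: Small open steel pot of green paint, loose, 69 mm diameter, 62 mm high, standing; a bystander. Origin at the centre of its underside.
Not all that is in view belongs to the job. Leave any turquoise look-alike of the house_blue alone. Leave any purple look-alike of the house_yellow alone.

How it is judged:
By the outcome, as a careful person would: the job done as asked, in the order asked, and still so for the second after the job is handed in, with the robot touching nothing.
It also fails if it takes over 115 s, if anything falls off the work surface, if the arm or the gripper's body presses on something with over 40 N, if the wrist force passes 120 N, or if a joint passes its speed limit or range.

## Working session

There is one attempt and no reset: what is moved stays moved. The work goes in short steps, Python scripts to look and compute and a tool call to move; the robot and the scene stay as the last step left them, time stands still between calls to the robot, and variables do not carry over. Pictures are saved under pics/ and viewed, and the job is handed in when it is done.

Besides the shell and the picture viewer there is one more tool, called after ">>>" as name(argument=value, ...) on one line, values as JSON. carry_out: Moves the arm, as the interface text tells. Its arguments: {"type":"object","properties":{"plan":{"type":"string"}},"required":["plan"]}

```bash
ls; mkdir -p pics
python3 - <<'E'
from bench import env,cams
import cv2,numpy as np
s=env.get_state()
print({k:np.round(v,4).tolist() for k,v in s.items()})
for n in ["scene","top"]:
    im=cams.get_image(n); cv2.imwrite(f"pics/{n}0.png",im)
    c=cams.camera_info(n); print(n,c["fx"],c["fy"],c["cx"],c["cy"]);print(np.round(c["pose"],4))
E
```

```text
pics
{'clock': 0.0, 'joint_pos': [1.147, 0.2414, 0.0038, 1.3352, -0.0, 1.5708], 'dq': [-0.0013, -0.0002, -0.0001, -0.0005, 0.0022, -0.0003], 'tau': [0.0014, -37.2314, 25.2409, 0.0168, 0.0003, -0.0], 'tool_pos': [0.2054, 0.4552, 0.2304], 'tool_rot': [0.148, 0.6914, -0.1494, 0.6911], 'wrist_force': [0.1736, -0.7521, -0.2125], 'wrist_torque': [-0.0626, 0.026, -0.0536], 'gripper_width': 0.0857}
scene 584.7987566597244 584.7987566597244 320.37770489598836 243.14605523485298
[[-0.4869  0.5344 -0.6909  1.2037]
 [ 0.8734  0.3068 -0.3783  0.5169]
 [ 0.0098 -0.7876 -0.6161  0.7921]
 [ 0.      0.      0.      1.    ]]
top 462.73442639180905 462.73442639180905 312.1797514759362 242.21782741356057
[[-0.0185 -0.9868  0.1608  0.2436]
 [-0.9998  0.0173 -0.0087  0.1103]
 [ 0.0058 -0.1609 -0.9869  1.0148]
 [ 0.      0.      0.      1.    ]]
```

View pics/top0.png

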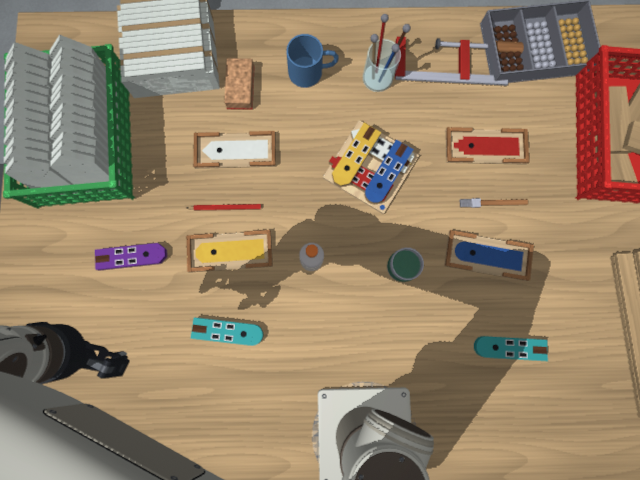

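View pics/scene0.png

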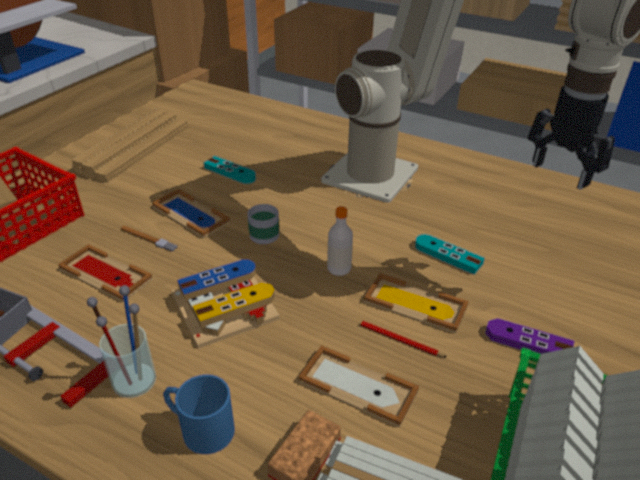

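Run:
```python
import cv2,numpy as np
im=cv2.imread("pics/top0.png")
def crop(n,x0,y0,w,h,s,src=im):
    c=cv2.resize(src[y0:y0+h,x0:x0+w],None,fx=s,fy=s,interpolation=cv2.INTER_CUBIC)
    for k in range(0,w,10): cv2.putText(c,str(x0+k),(k*s,8),0,.3,(0,0,0),1); cv2.line(c,(k*s,10),(k*s,14),(0,0,0))
    for k in range(0,h,10): cv2.putText(c,str(y0+k),(0,k*s+4),0,.3,(0,0,0),1)
    cv2.imwrite(n,c)
crop("pics/stack.png",315,112,114,100,6)
crop("pics/trL.png",180,120,110,160,3)
crop("pics/trR.png",436,120,110,160,3)
a=cv2.imread("pics/trL.png");b=cv2.imread("pics/trR.png")
cv2.imwrite("pics/tr.png",np.hstack([a,b]))
```

```text
(no output)
```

View pics/stack.png

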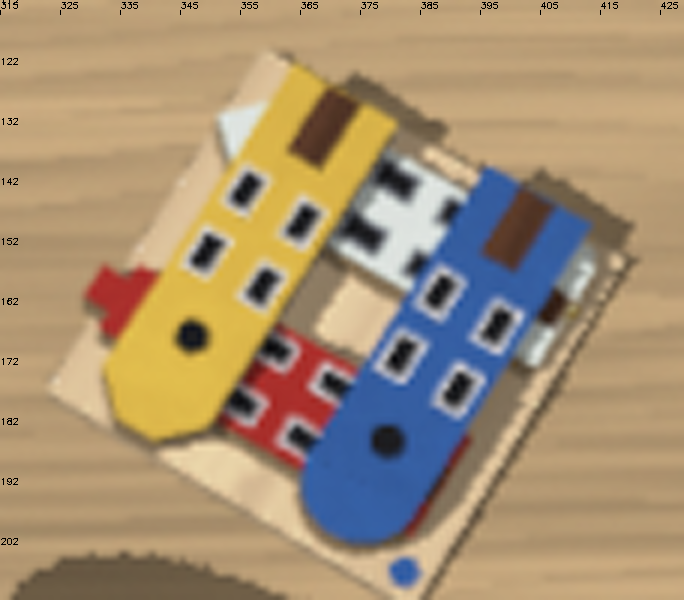

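View pics/tr.png

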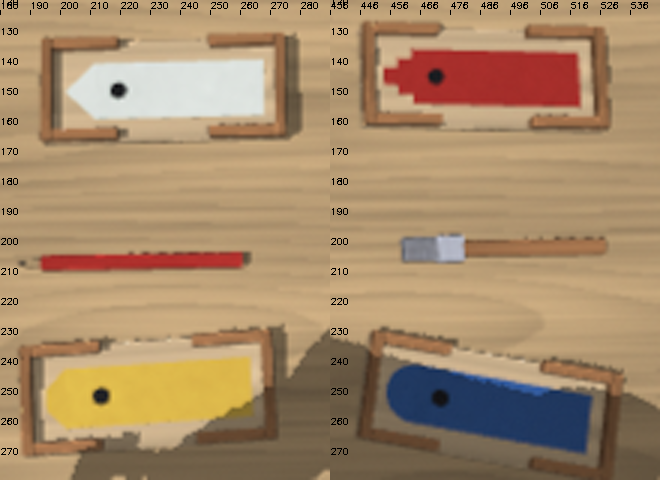

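```bash
cat > h.py <<'E'
import cv2,numpy as np
from scipy.optimize import minimize
from bench import env,cams
C={n:cams.camera_info(n) for n in ("top","scene")}
def proj(n,P):
    c=C[n];T=np.linalg.inv(c["pose"]);q=np.atleast_2d(P)@T[:3,:3].T+T[:3,3]
    return np.c_[c["fx"]*q[:,0]/q[:,2]+c["cx"],c["fy"]*q[:,1]/q[:,2]+c["cy"]]
def ray(n,u,v,z):
    c=C[n];d=c["pose"][:3,:3]@np.array([(u-c["cx"])/c["fx"],(v-c["cy"])/c["fy"],1]);o=c["pose"][:3,3]
    return o+d*(z-o[2])/d[2]
R=22
def outline(k):
    a=18;b=22
    if k=="white": r=[(a,b),(40,0),(a,-b)]
    if k=="red": r=[(a,b),(a,15),(29,15),(29,7),(40,7),(40,-7),(29,-7),(29,-15),(a,-15),(a,-b)]
    if k=="blue": t=np.linspace(np.pi/2,-np.pi/2,25);r=[(a+22*np.cos(x),22*np.sin(x)) for x in t]
    if k=="yellow": r=[(a,b),(40,10),(40,-10),(a,-b)]
    return np.array([(-110,b)]+r+[(-110,-b)])/1000
def world(k,p,z):
    o=outline(k);c,s=np.cos(p[2]),np.sin(p[2])
    return np.c_[p[0]+c*o[:,0]-s*o[:,1],p[1]+s*o[:,0]+c*o[:,1],np.full(len(o),z)]
def mask(im,k):
    h=cv2.cvtColor(im,cv2.COLOR_BGR2HSV);H,S,V=[h[...,i].astype(int) for i in range(3)]
    if k=="yellow": return (H>18)&(H<30)&(S>150)
    if k=="blue": return (H>102)&(H<120)&(S>130)
    if k=="red": return ((H<6)|(H>174))&(S>150)
    if k=="white": return (S<40)&(V>150)
def score(im,k,p,z0,z1,n="top",win=None,SS=4):
    m=np.zeros((480*SS,640*SS),np.uint8)
    def poly(z): return np.round(proj(n,world(k,p,z))*SS+SS/2-.5).astype(np.int32)
    if z0==z1: cv2.fillPoly(m,[poly(z0)],1)
    else:
        A,B=poly(z0),poly(z1)
        cv2.fillPoly(m,[A],1);cv2.fillPoly(m,[B],1)
        for i in range(len(A)):
            j=(i+1)%len(A);cv2.fillConvexPoly(m,np.array([A[i],A[j],B[j],B[i]]),1)
    return cv2.resize(m.astype(np.float32),(640,480),interpolation=cv2.INTER_AREA)
def fit(im,k,p0,z0,z1,win,n="top",close=True):
    M=mask(im,k).astype(np.uint8)
    x0,y0,x1,y1=win
    W=np.zeros_like(M);W[y0:y1,x0:x1]=1;M*=W
    if close:
        M=cv2.morphologyEx(M,cv2.MORPH_OPEN,np.ones((2,2)))
        cs,_=cv2.findContours(M,cv2.RETR_EXTERNAL,cv2.CHAIN_APPROX_NONE)
        c=max(cs,key=cv2.contourArea);M[:]=0
        cv2.drawContours(M,[c],-1,1,-1)
        M=cv2.morphologyEx(M,cv2.MORPH_CLOSE,np.ones((9,9)))
    f=lambda p:np.abs(score(im,k,[p[0]/100,p[1]/100,p[2]/5],z0,z1,n)[y0:y1,x0:x1]-M[y0:y1,x0:x1]).sum()
    q=np.array([p0[0]*100,p0[1]*100,p0[2]*5])
    r=minimize(f,q,method="Nelder-Mead",options=dict(initial_simplex=q+np.vstack([np.zeros(3),np.eye(3)*.6]),xatol=.003,fatol=.02))
    p=r.x/[100,100,5];return p,r.fun,M.sum()
def guess(dot,foot,z,n="top"):
    a=ray(n,*dot,z);b=ray(n,*foot,z);return np.array([a[0],a[1],np.arctan2(*(a-b)[[1,0]])])
E
python3 - <<'E'
from h import *
im=cv2.imread("pics/top0.png");ov=im.copy()
for k,d,f,z0,z1,w in [("yellow",(347,168),(372,128),.030,.048,(325,115,385,195)),("blue",(379.7,185.5),(405,144),.030,.048,(360,135,425,205))]:
    p,e,n=fit(im,k,guess(d,f,z1),z0,z1,w);print("house",k,p.round(4),e,n,np.linalg.norm(ray("top",*d,z1)-ray("top",*f,z1)))
    cv2.polylines(ov,[np.round(proj("top",world(k,p,z1))*8).astype(int)],True,(0,255,0),1,shift=3)
for k,d,f,w in [("yellow",(213.5,252),(262,246),(194,238,266,265)),("blue",(472.5,252.5),(521,260),(452,238,526,275)),("red",(471,145),(520,146),(450,133,522,158)),("white",(219,150),(268,149),(199,136,272,163))]:
    g=guess(d,f,.006)
    p,e,n=fit(im,k,g,.006,.006,w);print("tray",k,p.round(4),e,n,"guess",g.round(4))
    cv2.polylines(ov,[np.round(proj("top",world(k,p,.006))*8).astype(int)],True,(0,255,0),1,shift=3)
for nm,uv,z in [("bottle top",(312,251),.15),("pot",(406,264),.062)]: print(nm,ray("top",*uv,z).round(3))
o=cv2.resize(ov[110:285,180:540],None,fx=2.2,fy=2.2,interpolation=cv2.INTER_CUBIC);cv2.imwrite("pics/ov.png",o)
E
```

```text
house yellow [0.563  0.0213 2.5664] 223.8125 1142 0.1078565723301796
house blue [ 0.5256 -0.0501  2.5723] 237.3125 1129 0.11061219908090002
tray yellow [0.3886 0.3181 1.6302] 94.75 1232 guess [0.39   0.3188 1.6781]
tray blue [ 0.3778 -0.2527  1.3659] 119.375 1195 guess [ 0.3788 -0.2517  1.3972]
tray red [ 0.6243 -0.2686  1.5498] 95.25 1029 guess [ 0.6273 -0.2667  1.5332]
tray white [0.6227 0.3074 1.5827] 34.625 1152 guess [0.6247 0.3099 1.5759]
bottle top [0.368 0.103 0.15 ]
pot [ 0.35  -0.092  0.062]
```

View pics/ov.png

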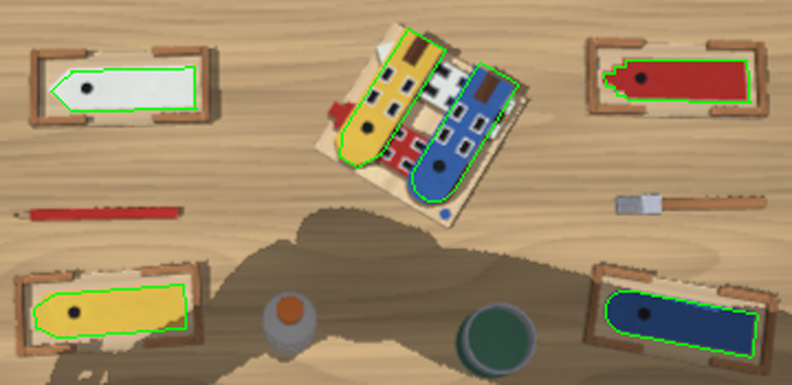

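Run:
```python
from h import *
im=cv2.imread("pics/top0.png")
for k,d,f,z1 in [("yellow",(347,168),(372.4,127.8),.048),("blue",(379.7,185.5),(405,144.2),.048)]:
    print(k,guess(d,f,z1).round(4))
def panel(k,d,f,w,z0,z1):
    p,e,n=fit(im,k,guess(d,f,z1),z0,z1,w);M=fit(im,k,guess(d,f,z1),z0,z1,w)
    x0,y0,x1,y1=w;x0-=6;y0-=6;x1+=6;y1+=6;s=6
    big=cv2.resize(im[y0:y1,x0:x1],None,fx=s,fy=s,interpolation=cv2.INTER_NEAREST)
    for z,c in ((z1,(0,255,0)),(z0,(255,0,255))):
        q=(proj("top",world(k,p,z))-[x0,y0]+.5)*s
        cv2.polylines(big,[np.round(q).astype(int)],True,c,1)
    q=(proj("top",[[p[0],p[1],z1]])[0]-[x0,y0]+.5)*s;cv2.circle(big,tuple(int(v) for v in q),4,(0,0,255),1)
    return cv2.resize(big,(400,560))
a=panel("yellow",(347,168),(372,128),(325,115,385,195),.03,.048);b=panel("blue",(379.7,185.5),(405,144),(360,135,425,205),.03,.048)
cv2.imwrite("pics/ov2.png",np.hstack([a,b]))
```

```text
yellow [0.5633 0.0231 2.5689]
blue [ 0.5228 -0.0465  2.5711]
```

View pics/ov2.png

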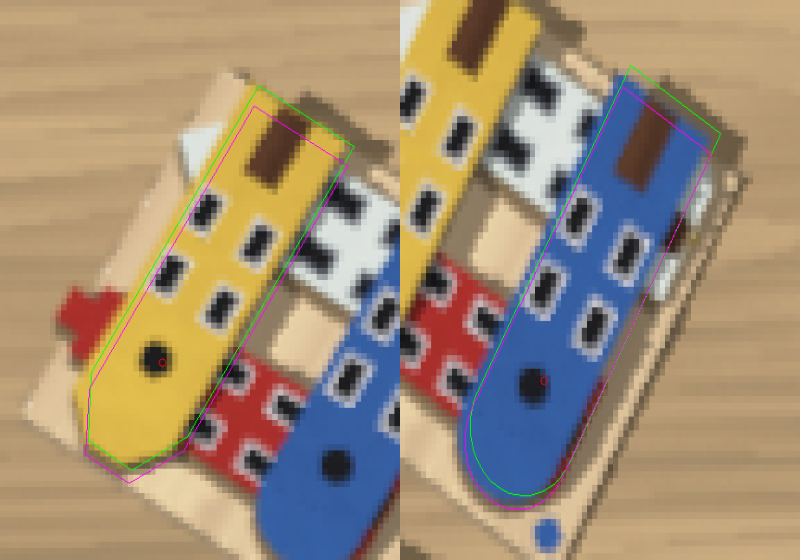

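```bash
cat >> h.py <<'E'
from scipy.spatial.transform import Rotation as Ro
def pose():
    s=env.get_state();r=Ro.from_quat(s["tool_rot"]).as_matrix()
    return np.array(s["tool_pos"]),r,s
def go(x,y,z,phi,nmin=1):
    p,r,s=pose();f=np.arctan2(r[1,1],r[0,1])
    d=(phi-f+np.pi/2)%np.pi-np.pi/2   # jaws symmetric
    turn=-np.degrees(d)
    D=np.array([x,y,z])-p
    N=max(nmin,int(np.ceil(max(np.linalg.norm(D)*1000/40,abs(turn)/7.0))))
    print("now",p.round(4),"phi",round(f,3),"tilt",np.degrees(r[2,0]+1).round(2),"tx",r[:,0].round(3),"clk",round(s["clock"],2),"w",round(s["gripper_width"],4),"F",np.round(s["wrist_force"],1),"q",np.round(s["joint_pos"],2))
    rows=[]
    for i in range(N):
        a=f+d*i/N
        Y=np.array([np.cos(a),np.sin(a),0]);Z=np.array([np.sin(a),-np.cos(a),0]);e=D*1000/N
        rows.append("%.1f 0 0 %.1f %.1f %.1f"%(turn/N,-e[2],Y@e,Z@e))
    print("total turn",turn.round(1),"N",N);print("\n".join(rows))
E
python3 - <<'E'
from h import *
h=2.569;go(0.5633-.035*np.cos(h),0.0231-.035*np.sin(h),.12,h-np.pi/2)
E
```

```text
now [0.2054 0.4553 0.2305] phi 1.147 tilt 0.0 tx [-0.001 -0.002 -1.   ] clk 0.1 w 0.0854 F [ 0.4 -0.6  0.4] q [ 1.15  0.24  0.    1.34 -0.    1.57]
total turn 8.5 N 16
0.5 0 0 6.9 -15.7 33.7
0.5 0 0 6.9 -15.4 33.8
0.5 0 0 6.9 -15.1 33.9
0.5 0 0 6.9 -14.8 34.1
0.5 0 0 6.9 -14.5 34.2
0.5 0 0 6.9 -14.2 34.4
0.5 0 0 6.9 -13.8 34.5
0.5 0 0 6.9 -13.5 34.6
0.5 0 0 6.9 -13.2 34.7
0.5 0 0 6.9 -12.9 34.9
0.5 0 0 6.9 -12.6 35.0
0.5 0 0 6.9 -12.2 35.1
0.5 0 0 6.9 -11.9 35.2
0.5 0 0 6.9 -11.6 35.3
0.5 0 0 6.9 -11.2 35.4
0.5 0 0 6.9 -10.9 35.5
```

>>> carry_out(plan="0.5 0 0 7 -15.7 33.7 66; 0.5 0 0 7 -15.4 33.8 66; 0.5 0 0 7 -15.1 33.9 66; 0.5 0 0 7 -14.8 34.1 66; 0.5 0 0 7 -14.5 34.2 66")

```text
clock: 0.52
tool_pos: [0.3273, 0.3135, 0.1956]
tool_rot: [0.163, 0.688, -0.164, 0.688]
wrist_force: [0.9, 0.1, -0.5]
gripper_width: 0.0663
```

>>> carry_out(plan="0.5 0 0 7 -14.2 34.4 66; 0.5 0 0 7 -13.8 34.5 66; 0.5 0 0 7 -13.5 34.6 66; 0.5 0 0 7 -13.2 34.7 66; 0.5 0 0 7 -12.9 34.9 66")

```text
clock: 0.93
tool_pos: [0.449, 0.1728, 0.1607]
tool_rot: [0.179, 0.684, -0.179, 0.684]
wrist_force: [0.9, -0.2, -0.2]
gripper_width: 0.0659
```

>>> carry_out(plan="0.5 0 0 7 -12.6 35 66; 0.5 0 0 7 -12.2 35.1 66; 0.5 0 0 7 -11.9 35.2 66; 0.5 0 0 7 -11.6 35.3 66; 0.5 0 0 7 -11.2 35.4 66")

```text
clock: 1.35
tool_pos: [0.571, 0.0327, 0.1254]
tool_rot: [0.194, 0.68, -0.194, 0.68]
wrist_force: [0.3, 0.8, 0.3]
gripper_width: 0.0661
```

>>> carry_out(plan="0.5 0 0 7 -10.9 35.5 66; 0 0 0 0 0 0 66; 0 0 0 0 0 0 66; 0 0 0 0 0 0 66")

```text
clock: 1.68
tool_pos: [0.5941, 0.0065, 0.1185]
tool_rot: [0.197, 0.68, -0.197, 0.678]
wrist_force: [0.8, 0.1, 0.6]
gripper_width: 0.0662
```

Run:
```python
from h import *
h=2.569;go(0.5633-.035*np.cos(h),0.0231-.035*np.sin(h),.032,h-np.pi/2)
for n in ("top","scene"):cv2.imwrite(f"pics/{n}1.png",cams.get_image(n))
```

```text
now [0.5941 0.0065 0.1185] phi 1.007 tilt 0.0 tx [-0.002  0.    -1.   ] clk 1.68 w 0.0662 F [0.8 0.1 0.6] q [0.01 0.49 0.08 1.16 0.   0.57]
total turn 0.5 N 3
0.2 0 0 28.8 -0.9 0.0
0.2 0 0 28.8 -0.9 0.0
0.2 0 0 28.8 -0.9 0.0
```

View pics/scene1.png

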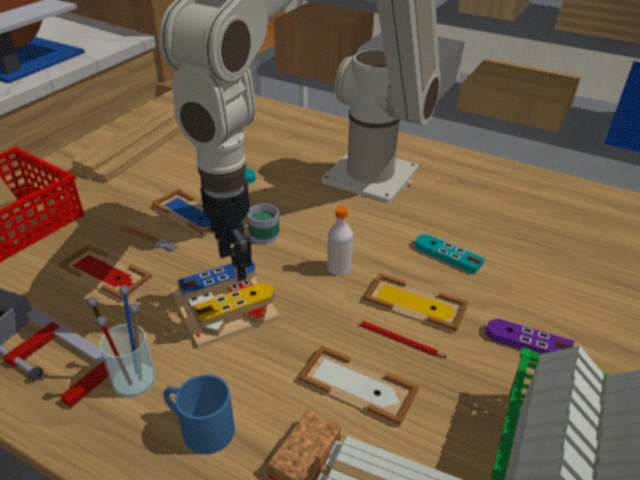

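Run:
```python
from h import *
im=cv2.imread("pics/scene0.png");x0,y0,w,h_,s=165,245,120,105,6
big=cv2.resize(im[y0:y0+h_,x0:x0+w],None,fx=s,fy=s,interpolation=cv2.INTER_CUBIC)
for k,p in (("yellow",(0.5633,0.0231,2.569)),("blue",(0.5228,-0.0465,2.571))):
    for z,c in((.048,(0,255,0)),(.03,(255,0,255))):
        q=(proj("scene",world(k,p,z))-[x0,y0]+.5)*s;cv2.polylines(big,[np.round(q).astype(int)],True,c,1)
cv2.imwrite("pics/ov3.png",big)
```

```text
(no output)
```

View pics/ov3.png

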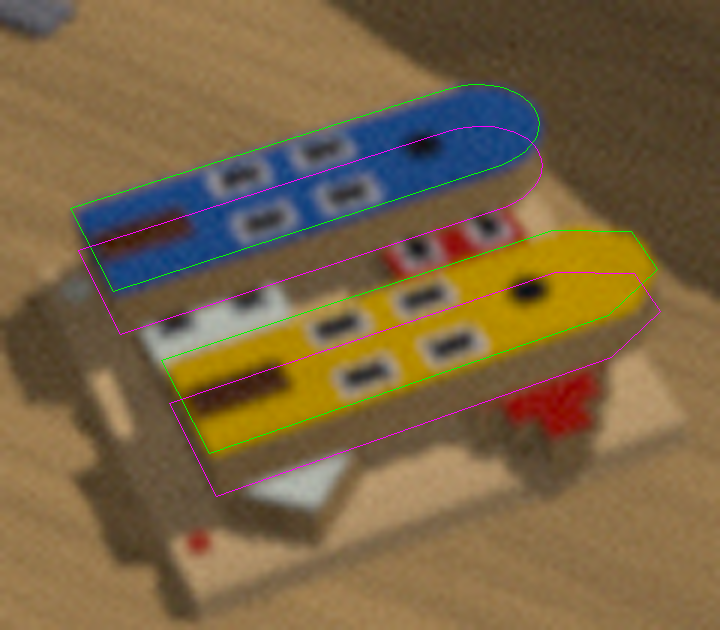

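>>> carry_out(plan="0.5 0 0 29 -2.5 0 66; 0 0 0 29 0 0 66; 0 0 0 28.5 0 0 66; 0 0 0 0 0 0 66; 0 0 0 0 0 0 66")

```text
clock: 2.2
tool_pos: [0.5915, 0.0055, 0.0321]
tool_rot: [0.199, 0.68, -0.199, 0.677]
wrist_force: [0.1, -0.3, 0.8]
gripper_width: 0.0657
```

>>> carry_out(plan="0 0 0 0 0 0 40; 0 0 0 0 0 0 40; 0 0 0 0 0 0 40; 0 0 0 0 0 0 40; 0 0 0 0 0 0 40")

```text
clock: 2.62
tool_pos: [0.5957, 0.0047, 0.0359]
tool_rot: [0.2, 0.677, -0.199, 0.68]
wrist_force: [-0.4, 2.0, 7.8]
gripper_width: 0.0426
```

Run:
```python
from h import *
cv2.imwrite("pics/s2.png",cams.get_image("scene")[180:340,120:320].repeat(3,0).repeat(3,1))
h=1.64;go(.3895+.035*.07,.3185-.035,.032+.06,h-np.pi/2)
```

```text
now [0.5957 0.0047 0.0358] phi 0.999 tilt 0.0 tx [ 0.005  0.001 -1.   ] clk 2.67 w 0.042 F [0.  1.  7.4] q [ 0.01  0.57 -0.03  0.96  0.    0.58]
total turn 53.3 N 9
5.9 0 0 -6.2 13.8 -35.8
5.9 0 0 -6.2 10.0 -37.0
5.9 0 0 -6.2 6.2 -37.9
5.9 0 0 -6.2 2.2 -38.3
5.9 0 0 -6.2 -1.7 -38.3
5.9 0 0 -6.2 -5.7 -37.9
5.9 0 0 -6.2 -9.6 -37.2
5.9 0 0 -6.2 -13.3 -36.0
5.9 0 0 -6.2 -17.0 -34.4
```

View pics/s2.png

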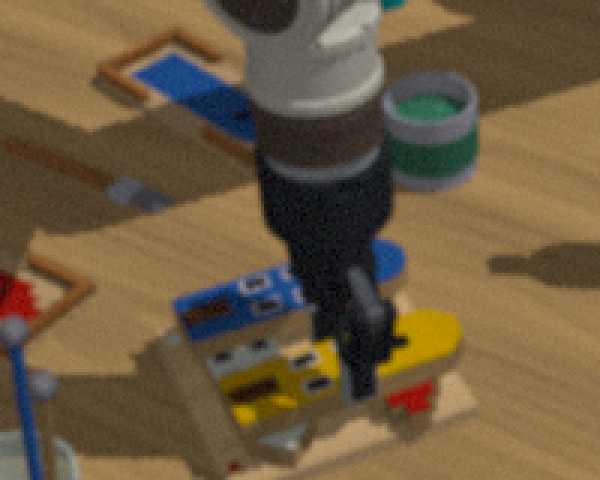

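>>> carry_out(plan="0 0 0 -10 0 0 40; 0 0 0 -20 0 0 40; 0 0 0 -30 0 0 40; 0 0 0 0 0 0 40")

```text
clock: 3.0
tool_pos: [0.5976, 0.0042, 0.0997]
tool_rot: [0.201, 0.675, -0.199, 0.682]
wrist_force: [1.1, -0.3, 0.6]
gripper_width: 0.0422
```

Run:
```python
from h import *
cv2.imwrite("pics/s3.png",cams.get_image("scene")[180:340,120:320].repeat(3,0).repeat(3,1))
cv2.imwrite("pics/t3.png",cams.get_image("top")[80:240,270:470].repeat(3,0).repeat(3,1))
h=1.64;go(.3895+.035*.07,.3185-.035,.032+.06,h-np.pi/2)
```

```text
now [0.5952 0.0042 0.0954] phi 0.998 tilt 0.0 tx [ 0.005 -0.    -1.   ] clk 3.1 w 0.0421 F [ 0.1 -0.6 -0.8] q [ 0.01  0.51  0.04  1.09 -0.    0.58]
total turn 53.2 N 9
5.9 0 0 0.4 13.9 -35.8
5.9 0 0 0.4 10.1 -37.0
5.9 0 0 0.4 6.2 -37.9
5.9 0 0 0.4 2.3 -38.3
5.9 0 0 0.4 -1.7 -38.3
5.9 0 0 0.4 -5.6 -38.0
5.9 0 0 0.4 -9.5 -37.2
5.9 0 0 0.4 -13.3 -36.0
5.9 0 0 0.4 -16.9 -34.4
```

View pics/s3.png

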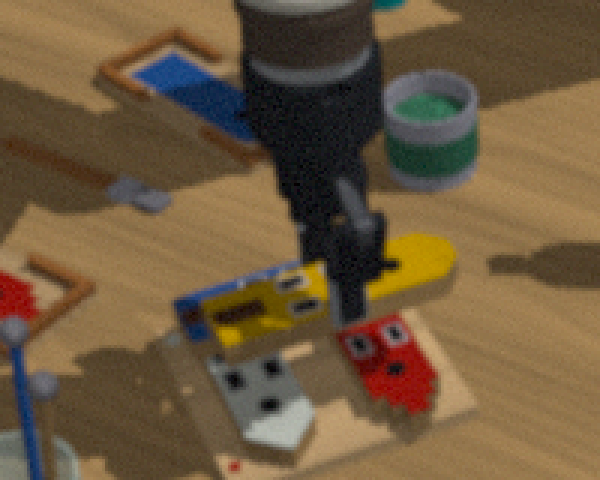

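View pics/t3.png

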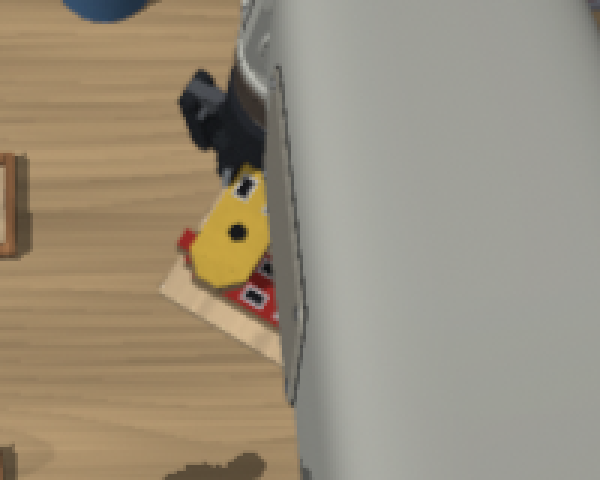

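>>> carry_out(plan="5.9 0 0 0 13.9 -35.8 40; 5.9 0 0 0 10.1 -37 40; 5.9 0 0 0 6.2 -37.9 40; 5.9 0 0 0 2.3 -38.3 40; 5.9 0 0 0 -1.7 -38.3 40")

```text
clock: 3.52
tool_pos: [0.4785, 0.16, 0.0919]
tool_rot: [0.367, 0.605, -0.368, 0.604]
wrist_force: [-0.2, 0.8, -0.9]
gripper_width: 0.042
```

>>> carry_out(plan="5.9 0 0 0 -5.6 -38 40; 5.9 0 0 0 -9.5 -37.2 40; 5.9 0 0 0 -13.3 -36 40; 5.9 0 0 0 -16.9 -34.4 40; 0 0 0 0 0 0 40")

```text
clock: 3.93
tool_pos: [0.3854, 0.2874, 0.0921]
tool_rot: [0.48, 0.52, -0.481, 0.518]
wrist_force: [0.3, -0.9, -1.2]
gripper_width: 0.0419
```

```bash
cat >> h.py <<'E'
def show(n,x0,y0,w,h_,items,out,s=5,im=None):
    im=cams.get_image(n) if im is None else im
    big=cv2.resize(im[y0:y0+h_,x0:x0+w],None,fx=s,fy=s,interpolation=cv2.INTER_CUBIC)
    for k,p,z,c in items:
        q=(proj(n,world(k,p,z))-[x0,y0]+.5)*s;cv2.polylines(big,[np.round(q).astype(int)],True,c,1)
    cv2.imwrite(out,big)
E
python3 - <<'E'
from h import *
h=1.64;go(.3895+.035*.07,.3185-.035,.032,h-np.pi/2)
im=cams.get_image("scene")
show("scene",350,250,130,90,[("yellow",(.3895,.3185,1.64),.006,(0,255,0))],"pics/s4.png",im=im)
show("scene",350,250,130,90,[("yellow",(.3895,.3185,1.64),.006,(0,255,0))],"pics/s4b.png",im=cv2.imread("pics/scene0.png"))
a=cv2.imread("pics/s4.png");b=cv2.imread("pics/s4b.png");cv2.imwrite("pics/s4.png",cv2.resize(np.vstack([a,b]),None,fx=.66,fy=.66))
E
```

```text
now [0.3854 0.2874 0.0921] phi 0.076 tilt 0.0 tx [-0.003  0.001 -1.   ] clk 3.93 w 0.0419 F [ 0.3 -0.9 -1.2] q [ 0.64  0.32 -0.28  0.98  0.    2.13]
total turn 0.4 N 2
0.2 0 0 30.1 3.1 2.2
0.2 0 0 30.1 3.1 2.2
```

View pics/s4.png

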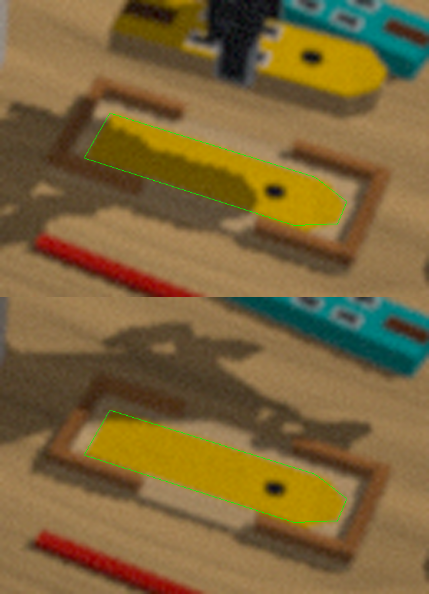

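>>> carry_out(plan="0.4 0 0 30 3.1 2.2 40; 0 0 0 28 3.1 2.2 40; 0 0 0 10 0 0 40; 0 0 0 6 0 0 40; 0 0 0 0 0 0 40")

```text
clock: 4.4
tool_pos: [0.3958, 0.2779, 0.0175]
tool_rot: [0.483, 0.516, -0.485, 0.515]
wrist_force: [0.1, -0.0, -1.2]
gripper_width: 0.0423
```

Run:
```python
from h import *
h=1.64;go(.3895+.035*.07,.3185-.035,.012,h-np.pi/2)
show("scene",350,250,130,110,[("yellow",(.3895,.3185,1.64),.024,(0,255,0))],"pics/s5.png")
```

```text
now [0.3958 0.2779 0.0175] phi 0.064 tilt 0.0 tx [-0.003 -0.002 -1.   ] clk 4.4 w 0.0423 F [ 0.1 -0.  -1.2] q [ 0.61  0.42 -0.36  0.8  -0.    2.12]
total turn -0.3 N 1
-0.3 0 0 5.5 -3.5 -5.9
```

View pics/s5.png

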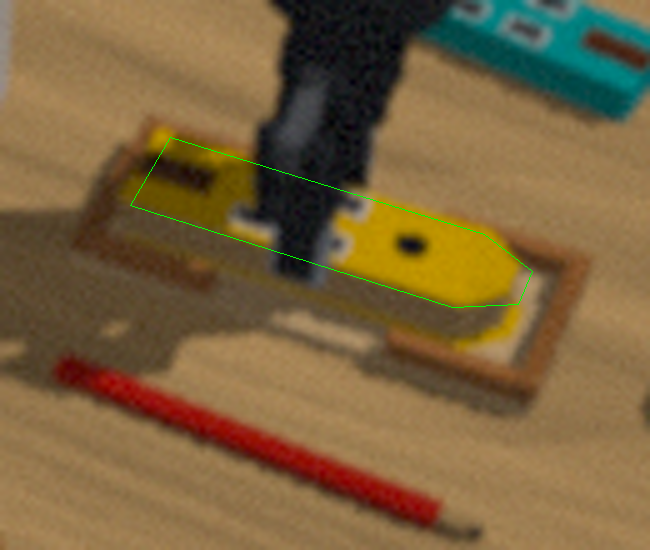

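>>> carry_out(plan="-0.2 0 0 0 -3.5 -6 40; 0 0 0 2 0 0 40; 0 0 0 2 0 0 40; 0 0 0 0 0 0 40; 0 0 0 0 0 0 40")

```text
clock: 4.87
tool_pos: [0.3927, 0.2853, 0.0152]
tool_rot: [0.483, 0.517, -0.482, 0.517]
wrist_force: [-0.2, 0.7, -0.7]
gripper_width: 0.0424
```

Run:
```python
from h import *
h=1.64;go(.3895+.035*.07,.3185-.035,.012,h-np.pi/2)
show("scene",350,250,130,110,[("yellow",(.3895,.3185,1.64),.024,(0,255,0))],"pics/s6.png")
```

```text
now [0.3927 0.2853 0.0152] phi 0.069 tilt 0.0 tx [ 0.  0. -1.] clk 4.87 w 0.0424 F [-0.2  0.7 -0.7] q [ 0.63  0.42 -0.36  0.79 -0.    2.13]
total turn -0.0 N 1
-0.0 0 0 3.2 -0.8 1.7
```

View pics/s6.png

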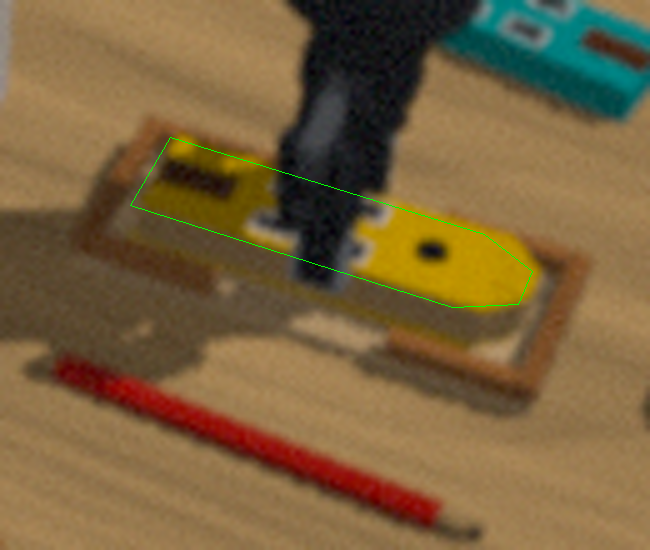

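>>> carry_out(plan="0 0 0 2 0 1 40; 0 0 0 1 0 0 40; 0 0 0 0 0 0 40; 0 0 0 0 0 0 40")

```text
clock: 5.25
tool_pos: [0.3927, 0.284, 0.0119]
tool_rot: [0.483, 0.517, -0.483, 0.517]
wrist_force: [-0.9, -0.2, 1.5]
gripper_width: 0.0426
```

>>> carry_out(plan="0 0 0 1 0 0 40; 0 0 0 0 0 0 62; 0 0 0 0 0 0 62; 0 0 0 0 0 0 62; 0 0 0 0 0 0 62")

```text
clock: 5.67
tool_pos: [0.3926, 0.2841, 0.0106]
tool_rot: [0.483, 0.517, -0.483, 0.517]
wrist_force: [0.4, 0.1, -0.1]
gripper_width: 0.0615
```

>>> carry_out(plan="0 0 0 -20 0 0 66; 0 0 0 -35 0 0 66; 0 0 0 -35 0 0 66; 0 0 0 0 0 0 66")

```text
clock: 6.0
tool_pos: [0.3965, 0.2868, 0.107]
tool_rot: [0.487, 0.516, -0.479, 0.518]
wrist_force: [0.9, 1.2, 0.9]
gripper_width: 0.0661
```

Run:
```python
from h import *
im=cams.get_image("scene");cv2.imwrite("pics/f7.png",im)
show("scene",350,250,130,110,[("yellow",(.3895,.3185,1.64),.024,(0,255,0))],"pics/s7.png",im=im)
im=cams.get_image("top")
show("top",320,120,110,100,[],"pics/t7.png",im=im)
show("scene",165,245,120,105,[("blue",(0.5228,-0.0465,2.571),.048,(0,255,0))],"pics/s7b.png",im=cv2.imread("pics/f7.png"))
h=2.571;go(0.5228-.035*np.cos(h),-0.0465-.035*np.sin(h),.11,h-np.pi/2)
```

```text
now [0.3939 0.285  0.1024] phi 0.068 tilt 0.0 tx [ 0.003  0.003 -1.   ] clk 6.1 w 0.0659 F [-0.2 -0.1 -0.5] q [ 0.63  0.31 -0.26  1.    0.    2.13]
total turn -53.4 N 10
-5.3 0 0 -0.8 13.4 36.0
-5.3 0 0 -0.8 10.0 37.1
-5.3 0 0 -0.8 6.5 37.9
-5.3 0 0 -0.8 2.9 38.3
-5.3 0 0 -0.8 -0.6 38.4
-5.3 0 0 -0.8 -4.2 38.2
-5.3 0 0 -0.8 -7.8 37.7
-5.3 0 0 -0.8 -11.2 36.8
-5.3 0 0 -0.8 -14.6 35.6
-5.3 0 0 -0.8 -17.8 34.1
```

View pics/s7.png

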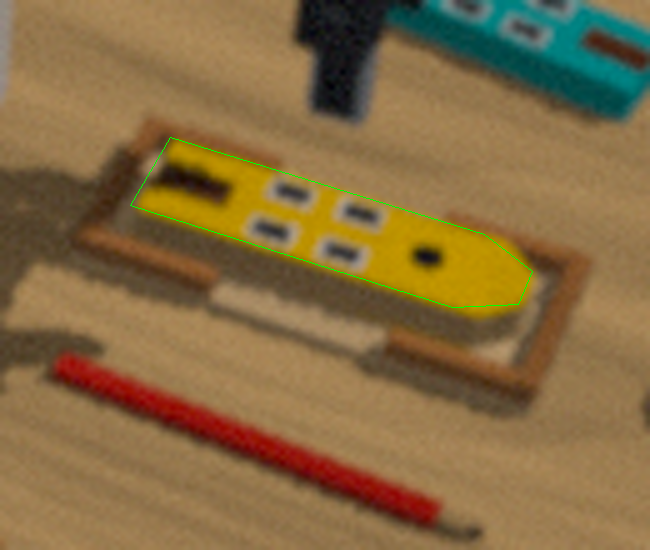

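View pics/t7.png

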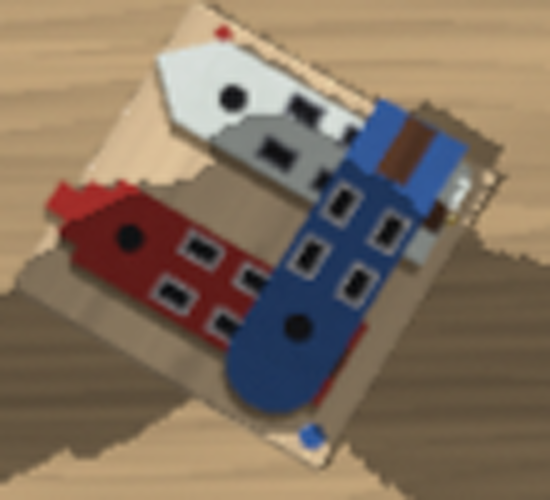

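View pics/s7b.png

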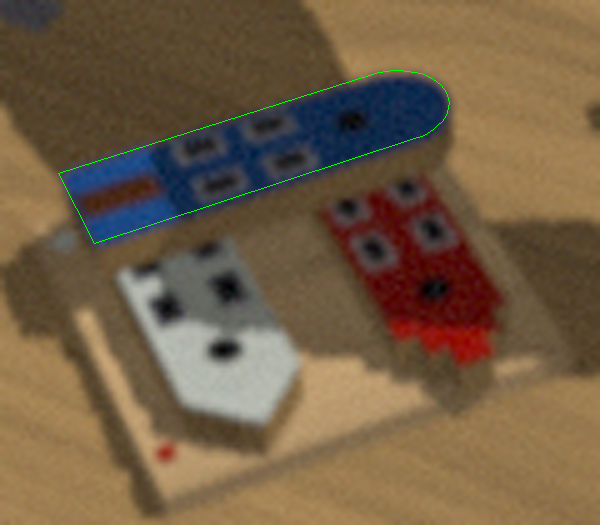

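>>> carry_out(plan="-5.3 0 0 -1 13.4 36 66; -5.3 0 0 -1 10 37.1 66; -5.3 0 0 -1 6.5 37.9 66; -5.3 0 0 -1 2.9 38.3 66; -5.3 0 0 -1 -0.6 38.4 66")

```text
clock: 6.52
tool_pos: [0.4707, 0.1072, 0.1041]
tool_rot: [0.349, 0.615, -0.35, 0.614]
wrist_force: [0.8, 0.4, 0.7]
gripper_width: 0.066
```

>>> carry_out(plan="-5.3 0 0 -1 -4.2 38.2 66; -5.3 0 0 -1 -7.8 37.7 66; -5.3 0 0 -1 -11.2 36.8 66; -5.3 0 0 -1 -14.6 35.6 66; -5.3 0 0 -1 -17.8 34.1 66")

```text
clock: 6.93
tool_pos: [0.5492, -0.0684, 0.1088]
tool_rot: [0.2, 0.679, -0.2, 0.677]
wrist_force: [0.3, 0.7, -1.1]
gripper_width: 0.0658
```

>>> carry_out(plan="0 0 0 0 0 0 66; 0 0 0 0 0 0 66; 0 0 0 0 0 0 66; 0 0 0 0 0 0 66")

```text
clock: 7.27
tool_pos: [0.5487, -0.0655, 0.1096]
tool_rot: [0.201, 0.679, -0.201, 0.677]
wrist_force: [-0.3, 0.2, 0.5]
gripper_width: 0.0662
```

Run:
```python
from h import *
h=2.571;go(0.5228-.035*np.cos(h),-0.0465-.035*np.sin(h),.032,h-np.pi/2)
```

```text
now [ 0.5487 -0.0655  0.1096] phi 0.994 tilt 0.0 tx [-0.003  0.001 -1.   ] clk 7.27 w 0.0662 F [-0.3  0.2  0.5] q [-0.12  0.43 -0.06  1.09  0.    0.46]
total turn -0.3 N 2
-0.2 0 0 38.8 1.0 1.5
-0.2 0 0 38.8 1.0 1.5
```

>>> carry_out(plan="-0.3 0 0 30 2 3 66; 0 0 0 30 0 0 66; 0 0 0 18 0 0 66; 0 0 0 0 0 0 66; 0 0 0 0 0 0 66")

```text
clock: 7.68
tool_pos: [0.5521, -0.0651, 0.0319]
tool_rot: [0.199, 0.68, -0.199, 0.677]
wrist_force: [0.8, 0.4, -0.1]
gripper_width: 0.0657
```

>>> carry_out(plan="0 0 0 0 0 0 40; 0 0 0 0 0 0 40; 0 0 0 0 0 0 40; 0 0 0 0 0 0 40; 0 0 0 0 0 0 40")

```text
clock: 8.1
tool_pos: [0.5553, -0.0665, 0.035]
tool_rot: [0.2, 0.677, -0.199, 0.68]
wrist_force: [0.4, 1.1, 5.4]
gripper_width: 0.042
```

>>> carry_out(plan="0 0 0 -10 0 0 40; 0 0 0 -20 0 0 40; 0 0 0 -30 0 0 40; 0 0 0 0 0 0 40; 0 0 0 0 0 0 40")

```text
clock: 8.52
tool_pos: [0.5556, -0.067, 0.0957]
tool_rot: [0.2, 0.676, -0.199, 0.68]
wrist_force: [0.7, 0.4, -0.1]
gripper_width: 0.0426
```

Run:
```python
from h import *
im=cv2.imread("pics/scene0.png")
T=guess((472.5,252.5),(520.5,260),.006);print(T)
a=[]
for i,T in enumerate([(.3785,-.252,1.39),(.3785,-.252,1.375)]):
    show("scene",145,180,90,65,[("blue",T,.006,(0,255,0))],f"pics/x{i}.png",im=im);show("top",440,225,105,60,[("blue",T,.006,(0,255,0))],f"pics/y{i}.png",im=cv2.imread("pics/top0.png"))
    a.append(np.vstack([cv2.resize(cv2.imread(f"pics/{c}{i}.png"),(400,290)) for c in "xy"]))
cv2.imwrite("pics/trb.png",np.hstack(a))
h=T[2];go(T[0]-.035*np.cos(h),T[1]-.035*np.sin(h),.095,h-np.pi/2)
cv2.imwrite("pics/s8.png",cams.get_image("scene")[180:340,120:320].repeat(3,0).repeat(3,1))
```

```text
[ 0.37881639 -0.25168866  1.39562614]
now [ 0.5556 -0.067   0.0957] phi 0.998 tilt 0.0 tx [ 0.006 -0.001 -1.   ] clk 8.52 w 0.0426 F [ 0.7  0.4 -0.1] q [-0.12  0.45 -0.07  1.05 -0.    0.45]
total turn 68.4 N 10
6.8 0 0 0.1 -28.4 -3.6
6.8 0 0 0.1 -28.6 -0.2
6.8 0 0 0.1 -28.4 3.2
6.8 0 0 0.1 -27.8 6.6
6.8 0 0 0.1 -26.9 9.9
6.8 0 0 0.1 -25.5 13.0
6.8 0 0 0.1 -23.8 16.0
6.8 0 0 0.1 -21.7 18.7
6.8 0 0 0.1 -19.3 21.1
6.8 0 0 0.1 -16.7 23.3
```

View pics/s8.png

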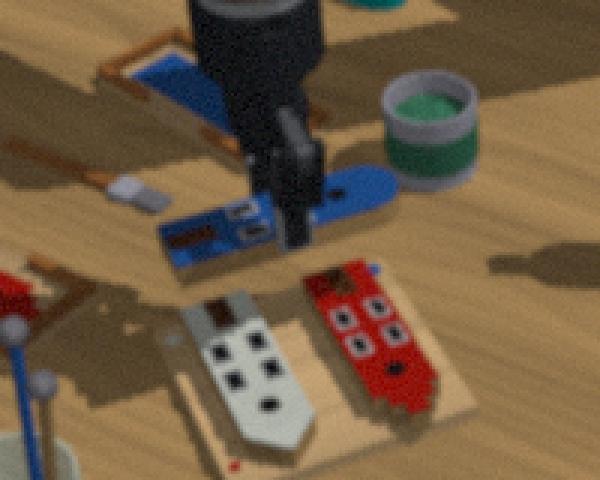

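View pics/trb.png

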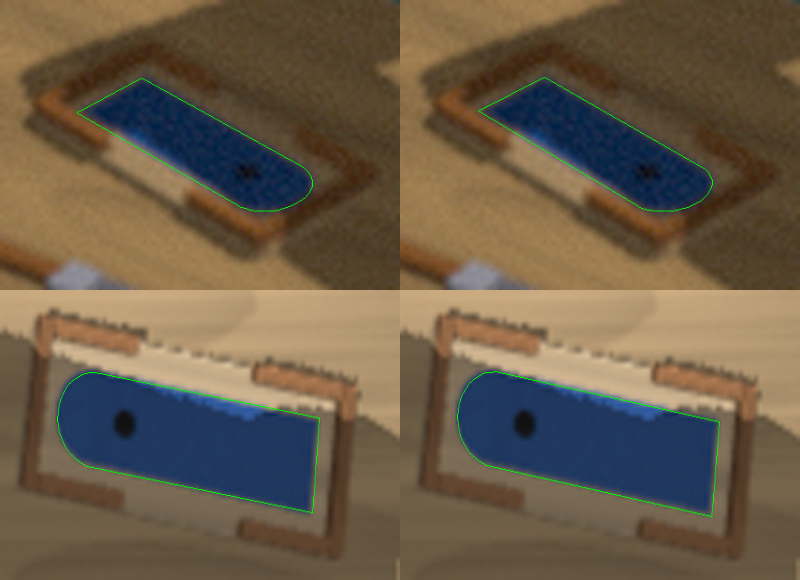

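>>> carry_out(plan="6.8 0 0 0 -28.4 -3.6 40; 6.8 0 0 0 -28.6 -0.2 40; 6.8 0 0 0 -28.4 3.2 40; 6.8 0 0 0 -27.8 6.6 40; 6.8 0 0 0 -26.9 9.9 40")

```text
clock: 8.98
tool_pos: [0.4597, -0.1767, 0.0916]
tool_rot: [0.39, 0.59, -0.391, 0.588]
wrist_force: [0.0, -1.1, -1.3]
gripper_width: 0.0423
```

>>> carry_out(plan="6.8 0 0 0 -25.5 13 40; 6.8 0 0 0 -23.8 16 40; 6.8 0 0 0 -21.7 18.7 40; 6.8 0 0 0 -19.3 21.1 40; 6.8 0 0 0 -16.7 23.3 40")

```text
clock: 9.4
tool_pos: [0.3684, -0.2868, 0.0918]
tool_rot: [-0.546, -0.45, 0.546, -0.448]
wrist_force: [0.2, -0.4, -0.7]
gripper_width: 0.0423
```

>>> carry_out(plan="0 0 0 20 0 0 40; 0 0 0 20 0 0 40; 0 0 0 0 0 0 40; 0 0 0 0 0 0 40")

```text
clock: 9.73
tool_pos: [0.3686, -0.2854, 0.0513]
tool_rot: [-0.544, -0.452, 0.545, -0.449]
wrist_force: [-0.1, 0.3, -0.7]
gripper_width: 0.0424
```

Run:
```python
from h import *
T=(.3785,-.252,1.385)
h=T[2];go(T[0]-.035*np.cos(h),T[1]-.035*np.sin(h),.015,h-np.pi/2)
```

```text
now [ 0.3686 -0.2854  0.0513] phi -0.189 tilt 0.0 tx [-0.004  0.003 -1.   ] clk 9.73 w 0.0424 F [-0.1  0.3 -0.7] q [-0.66  0.34 -0.37  0.87 -0.    1.1 ]
total turn -0.2 N 1
-0.2 0 0 36.3 3.6 0.3
```

>>> carry_out(plan="-0.2 0 0 20 3.6 2 40; 0 0 0 12 0 0 40; 0 0 0 4 0 0 40; 0 0 0 0 0 0 40; 0 0 0 0 0 0 40")

```text
clock: 10.15
tool_pos: [0.374, -0.2891, 0.0174]
tool_rot: [0.544, 0.452, -0.544, 0.452]
wrist_force: [-0.1, -0.4, 0.0]
gripper_width: 0.0421
```

Run:
```python
from h import *
T=(.3785,-.252,1.385)
h=T[2];go(T[0]-.035*np.cos(h),T[1]-.035*np.sin(h),.011,h-np.pi/2)
show("scene",145,180,90,65,[("blue",T,.024,(0,255,0))],f"pics/s9.png",s=7)
```

```text
now [ 0.374  -0.2891  0.0174] phi -0.184 tilt 0.0 tx [ 0. -0. -1.] clk 10.15 w 0.0421 F [-0.1 -0.4  0. ] q [-0.66  0.4  -0.39  0.78 -0.    1.1 ]
total turn 0.1 N 1
0.1 0 0 6.4 -2.4 -2.3
```

View pics/s9.png

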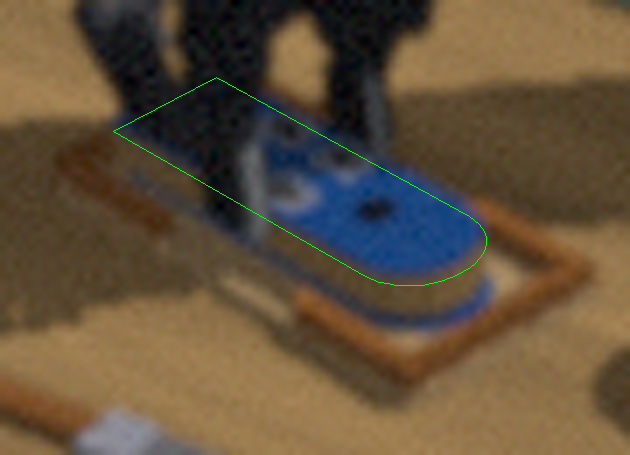

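>>> carry_out(plan="0 0 0 3 -2 -1 40; 0 0 0 2 0 0 40; 0 0 0 1 0 0 40; 0 0 0 0 0 0 40; 0 0 0 0 0 0 40")

```text
clock: 10.62
tool_pos: [0.3718, -0.2878, 0.0111]
tool_rot: [0.544, 0.452, -0.544, 0.452]
wrist_force: [-1.1, 1.1, 1.9]
gripper_width: 0.0425
```

>>> carry_out(plan="0 0 0 0 0 0 62; 0 0 0 0 0 0 62; 0 0 0 0 0 0 62; 0 0 0 0 0 0 62; 0 0 0 -15 0 0 66")

```text
clock: 11.03
tool_pos: [0.37, -0.2865, 0.0237]
tool_rot: [-0.544, -0.454, 0.544, -0.45]
wrist_force: [0.2, 0.5, -0.1]
gripper_width: 0.0662
```

>>> carry_out(plan="0 0 0 -25 0 0 66; 0 0 0 -30 0 0 66; 0 0 0 -25 0 0 66; 0 0 0 0 0 0 66; 0 0 0 0 0 0 66")

```text
clock: 11.45
tool_pos: [0.373, -0.2888, 0.1074]
tool_rot: [0.544, 0.45, -0.544, 0.453]
wrist_force: [-0.4, 0.4, -0.0]
gripper_width: 0.0662
```

Run:
```python
from h import *
T=(.3785,-.252,1.385)
im=cams.get_image("scene");cv2.imwrite("pics/f10.png",im)
show("scene",145,180,90,65,[("blue",T,.024,(0,255,0))],f"pics/a.png",s=7,im=im)
show("scene",165,245,120,105,[],"pics/b.png",im=im)
im=cams.get_image("top");cv2.imwrite("pics/ft10.png",im)
show("top",320,120,110,100,[],"pics/t10.png",im=im,s=6)
a=cv2.imread("pics/a.png");b=cv2.imread("pics/b.png");b=cv2.resize(b,(630,551));cv2.imwrite("pics/s10.png",cv2.resize(np.vstack([a,b]),None,fx=.59,fy=.59))
```

```text
(no output)
```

View pics/s10.png

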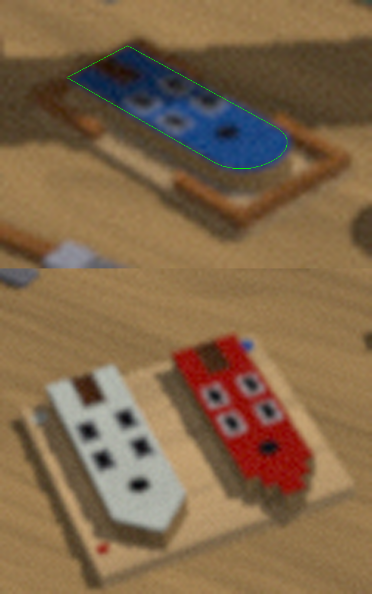

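View pics/t10.png

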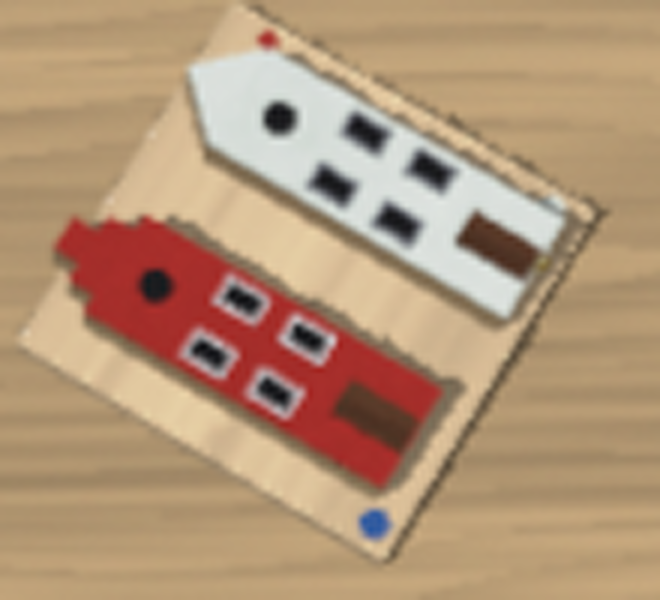

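Run:
```python
from h import *
rp=guess((345.6,167.2),(388.2,192.8),.03);wp=guess((366.3,139.3),(408.9,163.9),.03);print(rp,wp)
im=cv2.imread("pics/f10.png");it=[("red",rp,.03,(0,255,0)),("white",wp,.03,(0,255,0))]
show("scene",165,245,120,105,it,"pics/a.png",im=im)
show("top",320,120,110,105,it,"pics/b.png",im=cv2.imread("pics/ft10.png"))
h=rp[2];go(rp[0]-.035*np.cos(h),rp[1]-.035*np.sin(h),.1,h-np.pi/2)
tr=guess((471,145),(520.3,146),.006);tw=guess((219,150),(267.8,149),.006);print(tr,tw)
im0=cv2.imread("pics/scene0.png");show("scene",55,235,105,65,[("red",tr,.006,(0,255,0))],"pics/c.png",im=im0);show("scene",290,340,135,80,[("white",tw,.006,(0,255,0))],"pics/d.png",im=im0)
cv2.imwrite("pics/q.png",np.vstack([np.hstack([cv2.resize(cv2.imread(f"pics/{c}.png"),(400,300)) for c in p]) for p in ("ab","cd")]))
```

```text
[0.57117847 0.02447895 0.99175003] [ 0.63540547 -0.02384339  1.00360719]
now [ 0.3713 -0.2875  0.1051] phi -0.185 tilt 0.0 tx [-0.001  0.001 -1.   ] clk 11.55 w 0.0662 F [-1.2  0.1 -0.7] q [-0.66  0.28 -0.29  1.   -0.    1.1 ]
total turn 22.6 N 9
2.5 0 0 0.6 14.0 -34.6
2.5 0 0 0.6 12.4 -35.1
2.5 0 0 0.6 10.9 -35.7
2.5 0 0 0.6 9.3 -36.1
2.5 0 0 0.6 7.7 -36.5
2.5 0 0 0.6 6.1 -36.8
2.5 0 0 0.6 4.5 -37.0
2.5 0 0 0.6 2.9 -37.2
2.5 0 0 0.6 1.3 -37.3
[ 0.62734746 -0.26673322  1.53331823] [0.62473794 0.30994685 1.57600402]
```

View pics/q.png

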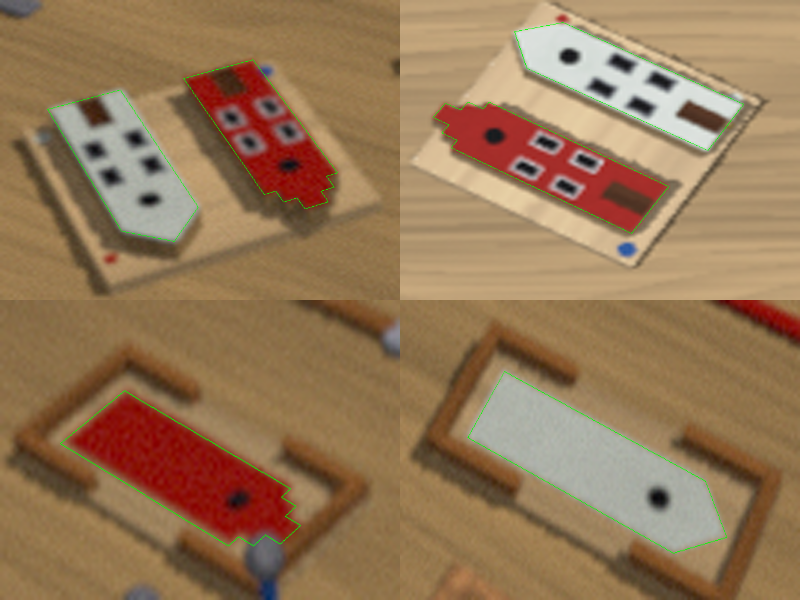

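>>> carry_out(plan="2.5 0 0 0.5 14 -34.6 66; 2.5 0 0 0.5 12.4 -35.1 66; 2.5 0 0 0.5 10.9 -35.7 66; 2.5 0 0 0.5 9.3 -36.1 66; 2.5 0 0 0.5 7.7 -36.5 66")

```text
clock: 11.97
tool_pos: [0.4714, -0.129, 0.1015]
tool_rot: [-0.59, -0.39, 0.591, -0.388]
wrist_force: [0.2, -0.7, 0.7]
gripper_width: 0.0659
```

>>> carry_out(plan="2.5 0 0 0.5 6.1 -36.8 66; 2.5 0 0 0.5 4.5 -37 66; 2.5 0 0 0.5 2.9 -37.2 66; 2.5 0 0 0.5 1.3 -37.3 66; 0 0 0 0 0 0 66")

```text
clock: 12.38
tool_pos: [0.5548, 0.0006, 0.0994]
tool_rot: [0.621, 0.339, -0.62, 0.338]
wrist_force: [-0.1, -0.3, -0.2]
gripper_width: 0.0658
```

>>> carry_out(plan="0 0 0 20 0 0 66; 0 0 0 20 0 0 66; 0 0 0 0 0 0 66; 0 0 0 0 0 0 66")

```text
clock: 12.72
tool_pos: [0.5498, -0.0051, 0.0589]
tool_rot: [-0.62, -0.338, 0.624, -0.336]
wrist_force: [-0.4, 0.8, -0.2]
gripper_width: 0.0658
```

Run:
```python
from h import *
rp=[0.57117847,0.02447895,0.99175003]
h=rp[2];go(rp[0]-.035*np.cos(h),rp[1]-.035*np.sin(h),.015,h-np.pi/2)
```

```text
now [ 0.5498 -0.0051  0.0589] phi -0.577 tilt 0.0 tx [-0.006 -0.    -1.   ] clk 12.72 w 0.0658 F [-0.4  0.8 -0.2] q [-0.01  0.47 -0.13  0.97 -0.    2.14]
total turn 0.1 N 2
0.0 0 0 22.0 0.8 -0.7
0.0 0 0 22.0 0.8 -0.7
```

>>> carry_out(plan="0 0 0 20 1 -1 66; 0 0 0 14 0.5 -0.5 66; 0 0 0 6 0 0 66; 0 0 0 0 0 0 66; 0 0 0 0 0 0 66")

```text
clock: 13.13
tool_pos: [0.5546, -0.0048, 0.0218]
tool_rot: [0.622, 0.337, -0.622, 0.337]
wrist_force: [0.1, 0.5, 0.8]
gripper_width: 0.0656
```

>>> carry_out(plan="0 0 0 3 0 0 66; 0 0 0 0 0 0 66; 0 0 0 0 0 0 66; 0 0 0 0 0 0 50; 0 0 0 0 0 0 50")

```text
clock: 13.55
tool_pos: [0.5547, -0.0044, 0.0187]
tool_rot: [0.622, 0.337, -0.621, 0.337]
wrist_force: [0.3, 1.5, -0.6]
gripper_width: 0.0505
```

>>> carry_out(plan="0 0 0 0 0 0 40; 0 0 0 0 0 0 40; 0 0 0 0 0 0 40; 0 0 0 0 0 0 40")

```text
clock: 13.88
tool_pos: [0.5549, -0.0044, 0.019]
tool_rot: [0.622, 0.337, -0.621, 0.337]
wrist_force: [-1.1, -0.2, 6.2]
gripper_width: 0.0418
```

>>> carry_out(plan="0 0 0 -10 0 0 40; 0 0 0 -20 0 0 40; 0 0 0 -30 0 0 40; 0 0 0 -10 0 0 40; 0 0 0 0 0 0 40")

```text
clock: 14.3
tool_pos: [0.557, -0.0045, 0.0917]
tool_rot: [0.624, 0.336, -0.62, 0.338]
wrist_force: [0.3, -0.1, -0.4]
gripper_width: 0.0421
```

Run:
```python
from h import *
T=[0.62735,-0.26673,1.537]
cv2.imwrite("pics/s11.png",cams.get_image("scene")[180:340,120:320].repeat(3,0).repeat(3,1))
h=T[2];go(T[0]-.035*np.cos(h),T[1]-.035*np.sin(h),.085,h-np.pi/2)
```

```text
now [ 0.5557 -0.0045  0.0896] phi -0.577 tilt 0.0 tx [ 0.004 -0.    -1.   ] clk 14.35 w 0.042 F [-0.7 -0.2 -0.8] q [-0.01  0.45 -0.09  1.04 -0.    2.14]
total turn -31.1 N 8
-3.9 0 0 0.6 27.7 26.3
-3.9 0 0 0.6 25.8 28.1
-3.9 0 0 0.6 23.8 29.8
-3.9 0 0 0.6 21.8 31.4
-3.9 0 0 0.6 19.6 32.8
-3.9 0 0 0.6 17.3 34.0
-3.9 0 0 0.6 15.0 35.1
-3.9 0 0 0.6 12.5 36.1
```

View pics/s11.png

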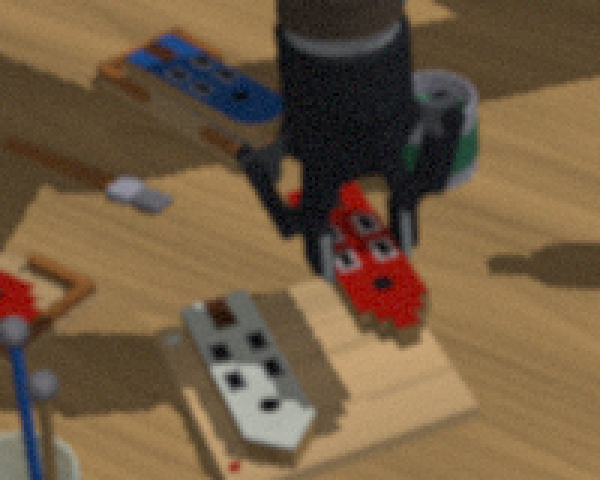

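>>> carry_out(plan="-3.9 0 0 0 27.7 26.3 40; -3.9 0 0 0 25.8 28.1 40; -3.9 0 0 0 23.8 29.8 40; -3.9 0 0 0 21.8 31.4 40; -3.9 0 0 0 19.6 32.8 40")

```text
clock: 14.77
tool_pos: [0.5975, -0.1914, 0.0859]
tool_rot: [-0.554, -0.44, 0.555, -0.437]
wrist_force: [0.2, 0.7, -0.5]
gripper_width: 0.0419
```

>>> carry_out(plan="-3.9 0 0 0 17.3 34 40; -3.9 0 0 0 15 35.1 40; -3.9 0 0 0 12.5 36.1 40; 0 0 0 0 0 0 40; 0 0 0 0 0 0 40")

```text
clock: 15.18
tool_pos: [0.6236, -0.3036, 0.0848]
tool_rot: [-0.509, -0.492, 0.51, -0.489]
wrist_force: [0.5, 0.5, -0.9]
gripper_width: 0.0422
```

>>> carry_out(plan="0 0 0 20 0 0 40; 0 0 0 20 0 0 40; 0 0 0 0 0 0 40; 0 0 0 0 0 0 40; 0 0 0 0 0 0 40")

```text
clock: 15.6
tool_pos: [0.6251, -0.3005, 0.0484]
tool_rot: [-0.508, -0.492, 0.508, -0.492]
wrist_force: [0.2, -0.8, -1.6]
gripper_width: 0.042
```

Run:
```python
from h import *
T=[0.62735,-0.26673,1.537]
h=T[2];go(T[0]-.035*np.cos(h),T[1]-.035*np.sin(h),.013,h-np.pi/2)
show("scene",55,215,105,85,[("red",T,.006,(0,255,0))],"pics/s12.png",s=6)
```

```text
now [ 0.6251 -0.3005  0.0484] phi -0.032 tilt 0.0 tx [-0.001  0.    -1.   ] clk 15.6 w 0.042 F [ 0.2 -0.8 -1.6] q [-0.45  0.74  0.32  1.15  0.    1.15]
total turn 0.1 N 1
0.1 0 0 35.4 1.1 1.2
```

View pics/s12.png

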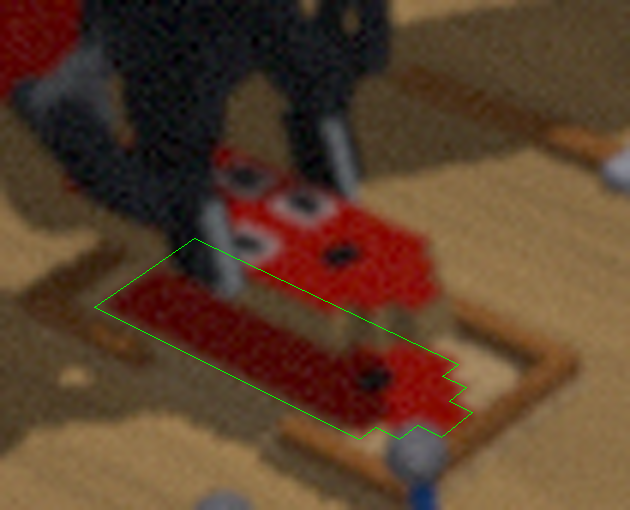

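>>> carry_out(plan="0 0 0 18 1 0 40; 0 0 0 10 0 0 40; 0 0 0 4 0 0 40; 0 0 0 0 0 0 40; 0 0 0 0 0 0 40")

```text
clock: 16.07
tool_pos: [0.6261, -0.3016, 0.0165]
tool_rot: [-0.508, -0.492, 0.508, -0.492]
wrist_force: [-0.0, -0.8, -1.4]
gripper_width: 0.042
```

>>> carry_out(plan="0 0 0 2 0 0 40; 0 0 0 0.5 0 0 40; 0 0 0 0 0 0 40; 0 0 0 0 0 0 40")

```text
clock: 16.4
tool_pos: [0.6263, -0.3018, 0.0142]
tool_rot: [0.508, 0.492, -0.508, 0.492]
wrist_force: [0.8, -0.6, 0.1]
gripper_width: 0.0423
```

>>> carry_out(plan="0 0 0 1 0 0 40; 0 0 0 0.5 0 0 40; 0 0 0 0 0 0 40; 0 0 0 0 0 0 40")

```text
clock: 16.73
tool_pos: [0.6264, -0.3018, 0.0131]
tool_rot: [0.508, 0.491, -0.508, 0.492]
wrist_force: [-0.3, 0.8, 4.2]
gripper_width: 0.0421
```

Run:
```python
from h import *
T=[0.62735,-0.26673,1.537]
show("scene",55,215,105,85,[("red",T,.024,(0,255,0))],"pics/s13.png",s=6)
```

```text
(no output)
```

View pics/s13.png

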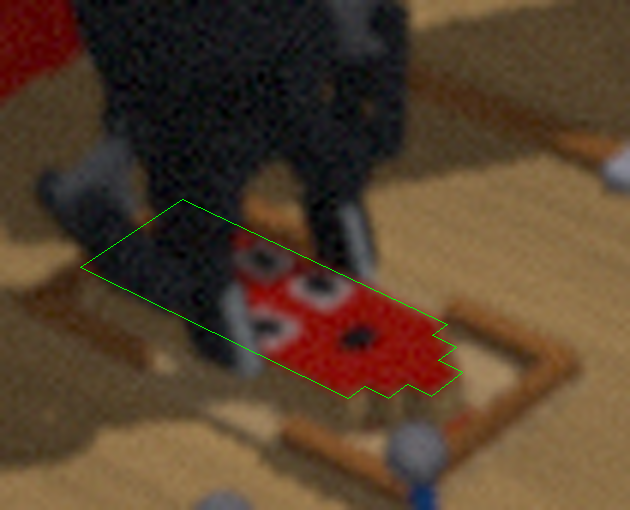

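Contact made and it's aligned with the outline; release and retreat.

>>> carry_out(plan="0 0 0 0 0 0 62; 0 0 0 0 0 0 62; 0 0 0 0 0 0 62; 0 0 0 0 0 0 62; 0 0 0 -15 0 0 66")

```text
clock: 17.2
tool_pos: [0.6236, -0.3004, 0.0234]
tool_rot: [-0.507, -0.494, 0.509, -0.489]
wrist_force: [-0.5, 0.3, -0.5]
gripper_width: 0.0659
```

>>> carry_out(plan="0 0 0 -25 0 0 66; 0 0 0 -30 0 0 66; 0 0 0 -20 0 0 66; 0 0 0 0 0 0 66; 0 0 0 0 0 0 66")

```text
clock: 17.62
tool_pos: [0.6273, -0.3022, 0.1041]
tool_rot: [0.509, 0.49, -0.508, 0.493]
wrist_force: [-0.6, -0.6, -1.1]
gripper_width: 0.0657
```

Run:
```python
from h import *
T=[0.62735,-0.26673,1.537];wp=[0.6354,-0.02384,1.0036]
im=cams.get_image("scene")
show("scene",55,215,105,85,[("red",T,.024,(0,255,0))],"pics/a.png",s=4,im=im)
show("scene",165,245,120,105,[("white",wp,.03,(0,255,0))],"pics/b.png",im=im,s=4)
a=cv2.imread("pics/a.png");b=cv2.imread("pics/b.png");a=cv2.copyMakeBorder(a,0,b.shape[0]-a.shape[0],0,0,0);show
cv2.imwrite("pics/s14.png",cv2.resize(np.hstack([a,b]),None,fx=.88,fy=.88))
h=wp[2];go(wp[0]-.035*np.cos(h),wp[1]-.035*np.sin(h),.1,h-np.pi/2)
```

```text
now [ 0.6261 -0.3016  0.1022] phi -0.033 tilt 0.0 tx [ 0. -0. -1.] clk 17.67 w 0.0656 F [-0.3 -0.1 -1.1] q [-0.45  0.7   0.4   1.27  0.    1.15]
total turn 30.6 N 7
4.4 0 0 0.3 -2.5 -35.4
4.4 0 0 0.3 -5.2 -35.1
4.4 0 0 0.3 -7.9 -34.6
4.4 0 0 0.3 -10.5 -33.9
4.4 0 0 0.3 -13.0 -33.0
4.4 0 0 0.3 -15.5 -31.9
4.4 0 0 0.3 -17.9 -30.6
```

View pics/s14.png

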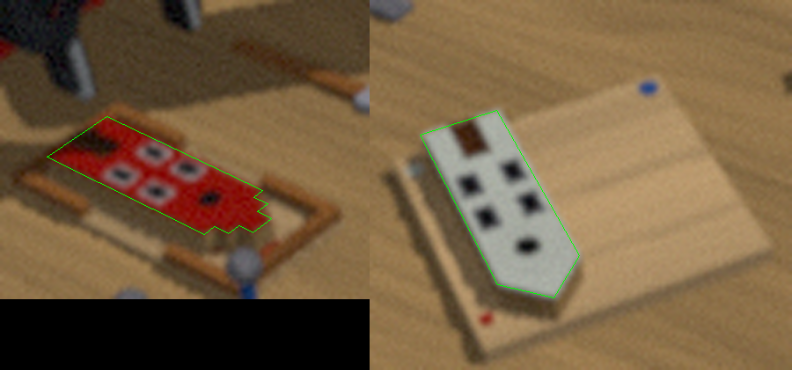

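Run:
```python
from h import *
for uv in [(383,65),(383,17),(406,28),(382,85)]:
    print(uv,[ray("top",*uv,z).round(3)[:2] for z in (0,.1,.2)])
```

```text
(383, 65) [array([ 0.832, -0.074]), array([ 0.774, -0.056]), array([ 0.716, -0.038])]
(383, 17) [array([ 0.957, -0.08 ]), array([ 0.887, -0.061]), array([ 0.817, -0.042])]
(406, 28) [array([ 0.927, -0.134]), array([ 0.86, -0.11]), array([ 0.793, -0.086])]
(382, 85) [array([ 0.781, -0.07 ]), array([ 0.728, -0.052]), array([ 0.675, -0.034])]
```

>>> carry_out(plan="4.4 0 0 0 -2.5 -35.4 66; 4.4 0 0 0 -5.2 -35.1 66; 4.4 0 0 0 -7.9 -34.6 66; 4.4 0 0 0 -10.5 -33.9 66; 4.4 0 0 0 -13 -33 66")

```text
clock: 18.08
tool_pos: [0.6176, -0.1227, 0.0998]
tool_rot: [-0.592, -0.386, 0.595, -0.383]
wrist_force: [1.6, -0.6, -0.4]
gripper_width: 0.0663
```

>>> carry_out(plan="4.4 0 0 0 -15.5 -31.9 66; 4.4 0 0 0 -17.9 -30.6 66; 0 0 0 0 0 0 66; 0 0 0 0 0 0 66")

```text
clock: 18.42
tool_pos: [0.6156, -0.0512, 0.1003]
tool_rot: [-0.618, -0.341, 0.621, -0.34]
wrist_force: [0.3, -0.2, -0.5]
gripper_width: 0.066
```

>>> carry_out(plan="0 0 0 20 0 0 66; 0 0 0 20 0 0 66; 0 0 0 0 0 0 66; 0 0 0 0 0 0 66; 0 0 0 0 0 0 66")

```text
clock: 18.83
tool_pos: [0.617, -0.0546, 0.0623]
tool_rot: [-0.621, -0.339, 0.621, -0.339]
wrist_force: [0.1, -0.7, 1.1]
gripper_width: 0.0659
```

Run:
```python
from h import *
wp=[0.6354,-0.02384,1.0036]
h=wp[2];go(wp[0]-.035*np.cos(h),wp[1]-.035*np.sin(h),.018,h-np.pi/2)
```

```text
now [ 0.617  -0.0546  0.0623] phi -0.572 tilt 0.0 tx [-0.001 -0.    -1.   ] clk 18.83 w 0.0659 F [ 0.1 -0.7  1.1] q [-0.09  0.59  0.08  1.06 -0.    2.05]
total turn -0.3 N 2
-0.1 0 0 22.2 -0.5 -0.4
-0.1 0 0 22.2 -0.5 -0.4
```

>>> carry_out(plan="-0.3 0 0 20 -1 -0.5 66; 0 0 0 16 0 0 66; 0 0 0 8 0 0 66; 0 0 0 0 0 0 66; 0 0 0 0 0 0 66")

```text
clock: 19.25
tool_pos: [0.6168, -0.0529, 0.0188]
tool_rot: [0.62, 0.341, -0.62, 0.341]
wrist_force: [-0.8, -0.0, 0.5]
gripper_width: 0.0659
```

>>> carry_out(plan="0 0 0 0 0 0 50; 0 0 0 0 0 0 50; 0 0 0 0 0 0 40; 0 0 0 0 0 0 40; 0 0 0 0 0 0 40")

```text
clock: 19.67
tool_pos: [0.6177, -0.0527, 0.02]
tool_rot: [0.62, 0.34, -0.619, 0.341]
wrist_force: [-1.0, -0.3, 5.6]
gripper_width: 0.0426
```

>>> carry_out(plan="0 0 0 -10 0 0 40; 0 0 0 -20 0 0 40; 0 0 0 -30 0 0 40; 0 0 0 -10 0 0 40; 0 0 0 0 0 0 40")

```text
clock: 20.08
tool_pos: [0.6192, -0.0527, 0.0923]
tool_rot: [0.622, 0.339, -0.617, 0.342]
wrist_force: [-0.1, -0.1, -0.1]
gripper_width: 0.0417
```

Run:
```python
from h import *
T=[0.6247,0.3099,1.577]
cv2.imwrite("pics/s15.png",cams.get_image("scene")[180:340,120:320].repeat(3,0).repeat(3,1))
h=T[2];go(T[0]-.035*np.cos(h),T[1]-.035*np.sin(h),.09,h-np.pi/2)
```

```text
now [ 0.6178 -0.0526  0.09  ] phi -0.565 tilt 0.0 tx [ 0.004 -0.    -1.   ] clk 20.13 w 0.0421 F [-0.9 -0.3 -0.9] q [-0.08  0.56  0.11  1.12  0.    2.05]
total turn -32.7 N 9
-3.6 0 0 0.0 -18.8 -31.2
-3.6 0 0 0.0 -16.8 -32.3
-3.6 0 0 0.0 -14.7 -33.3
-3.6 0 0 0.0 -12.6 -34.2
-3.6 0 0 0.0 -10.4 -34.9
-3.6 0 0 0.0 -8.2 -35.5
-3.6 0 0 0.0 -5.9 -35.9
-3.6 0 0 0.0 -3.6 -36.2
-3.6 0 0 0.0 -1.3 -36.4
```

View pics/s15.png

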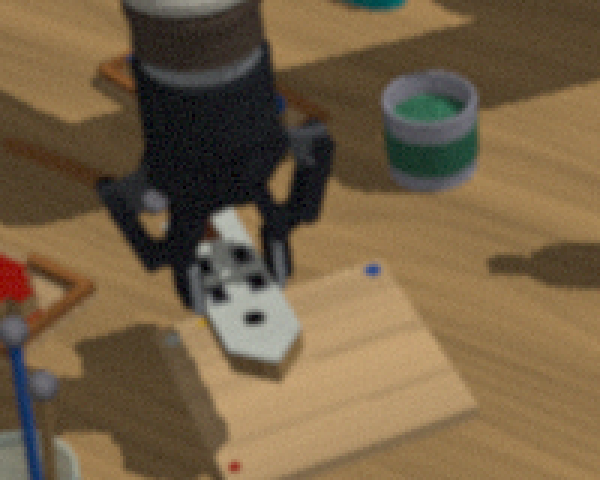

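>>> carry_out(plan="-3.6 0 0 0 -18.8 -31.2 40; -3.6 0 0 0 -16.8 -32.3 40; -3.6 0 0 0 -14.7 -33.3 40; -3.6 0 0 0 -12.6 -34.2 40; -3.6 0 0 0 -10.4 -34.9 40")

```text
clock: 20.55
tool_pos: [0.6191, 0.1307, 0.0859]
tool_rot: [-0.557, -0.435, 0.559, -0.434]
wrist_force: [0.0, -0.3, -0.1]
gripper_width: 0.042
```

>>> carry_out(plan="-3.6 0 0 0 -8.2 -35.5 40; -3.6 0 0 0 -5.9 -35.9 40; -3.6 0 0 0 -3.6 -36.2 40; -3.7 0 0 0 -1.3 -36.4 40; 0 0 0 0 0 0 40")

```text
clock: 20.97
tool_pos: [0.6225, 0.2823, 0.0855]
tool_rot: [0.497, 0.504, -0.497, 0.502]
wrist_force: [0.6, -0.7, -0.3]
gripper_width: 0.0422
```

>>> carry_out(plan="0 0 0 20 0 0 40; 0 0 0 20 0 0 40; 0 0 0 0 0 0 40; 0 0 0 0 0 0 40; 0 0 0 0 0 0 40")

```text
clock: 21.38
tool_pos: [0.6242, 0.2746, 0.0478]
tool_rot: [0.499, 0.501, -0.5, 0.5]
wrist_force: [0.8, -1.2, 0.0]
gripper_width: 0.0421
```

Run:
```python
from h import *
T=[0.6247,0.3099,1.577]
h=T[2];go(T[0]-.035*np.cos(h),T[1]-.035*np.sin(h),.0145,h-np.pi/2)
show("scene",285,310,145,110,[("white",T,.006,(0,255,0))],"pics/s16.png",s=5)
```

```text
now [0.6242 0.2746 0.0478] phi 0.002 tilt 0.0 tx [-0.001 -0.001 -1.   ] clk 21.38 w 0.0421 F [ 0.8 -1.2  0. ] q [ 0.41  0.72  0.28  1.13 -0.    1.98]
total turn -0.3 N 1
-0.3 0 0 33.3 0.7 -0.3
```

View pics/s16.png

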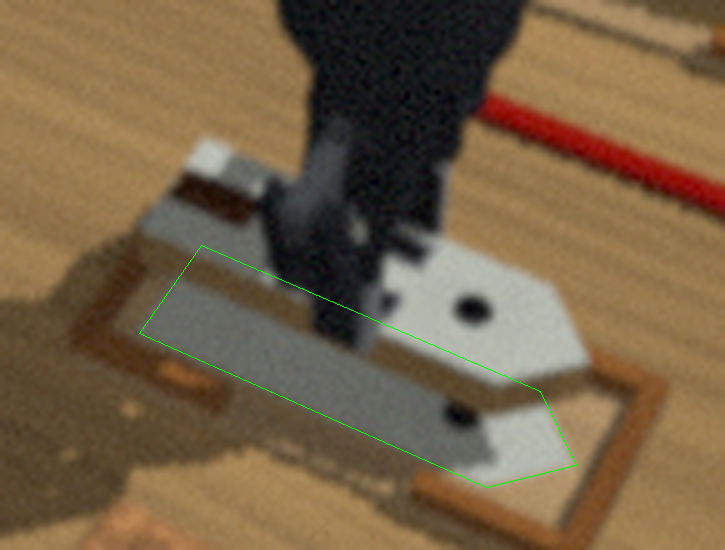

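>>> carry_out(plan="-0.3 0 0 18 0.5 0 40; 0 0 0 9 0 0 40; 0 0 0 3 0 0 40; 0 0 0 0 0 0 40; 0 0 0 0 0 0 40")

```text
clock: 21.85
tool_pos: [0.6251, 0.275, 0.0187]
tool_rot: [0.498, 0.502, -0.498, 0.502]
wrist_force: [-0.2, 0.1, -0.3]
gripper_width: 0.042
```

>>> carry_out(plan="0 0 0 2 0 0 40; 0 0 0 1 0 0 40; 0 0 0 0 0 0 40; 0 0 0 0 0 0 40")

```text
clock: 22.18
tool_pos: [0.6251, 0.2752, 0.0156]
tool_rot: [0.498, 0.502, -0.498, 0.502]
wrist_force: [-0.2, 0.3, 0.2]
gripper_width: 0.0422
```

>>> carry_out(plan="0 0 0 1 0 0 40; 0 0 0 1 0 0 40; 0 0 0 0 0 0 40; 0 0 0 0 0 0 40")

```text
clock: 22.52
tool_pos: [0.6252, 0.2752, 0.0141]
tool_rot: [0.498, 0.502, -0.498, 0.502]
wrist_force: [-1.5, -0.5, 4.1]
gripper_width: 0.0422
```

Run:
```python
from h import *
T=[0.6247,0.3099,1.577]
show("scene",285,310,145,110,[("white",T,.024,(0,255,0))],"pics/s17.png",s=5)
```

```text
(no output)
```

View pics/s17.png

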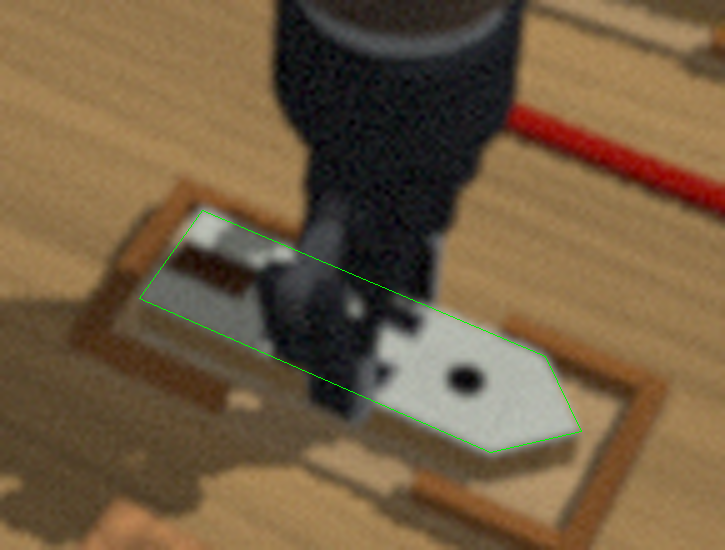

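>>> carry_out(plan="0 0 0 0 0 0 62; 0 0 0 0 0 0 62; 0 0 0 0 0 0 62; 0 0 0 0 0 0 62; 0 0 0 -15 0 0 66")

```text
clock: 22.98
tool_pos: [0.6224, 0.274, 0.0245]
tool_rot: [0.496, 0.503, -0.5, 0.501]
wrist_force: [-0.3, 0.1, -1.4]
gripper_width: 0.066
```

>>> carry_out(plan="0 0 0 -30 0 0 66; 0 0 0 -35 0 0 66; 0 0 0 -35 0 0 66; 0 0 0 -35 0 0 66; 0 0 0 0 0 0 66")

```text
clock: 23.4
tool_pos: [0.629, 0.2769, 0.1728]
tool_rot: [0.503, 0.5, -0.493, 0.504]
wrist_force: [0.7, 0.2, 1.9]
gripper_width: 0.0658
```

Run:
```python
from h import *
im=cams.get_image("scene");t=cams.get_image("top")
its=[("white",[0.6247,0.3099,1.577],.024,(0,255,0)),("red",[0.62735,-0.26673,1.537],.024,(0,255,0)),("blue",(.3785,-.252,1.385),.024,(0,255,0)),("yellow",(.3895,.3185,1.64),.024,(0,255,0))]
show("scene",50,160,430,260,its,"pics/fin.png",s=1.85,im=im) if False else None
big=cv2.resize(im[160:430,50:480],None,fx=1.85,fy=1.85);cv2.imwrite("pics/fin.png",big)
cv2.imwrite("pics/fint.png",t)
print(pose()[0])
```

```text
[0.62632957 0.27571978 0.16595855]
```

View pics/fin.png

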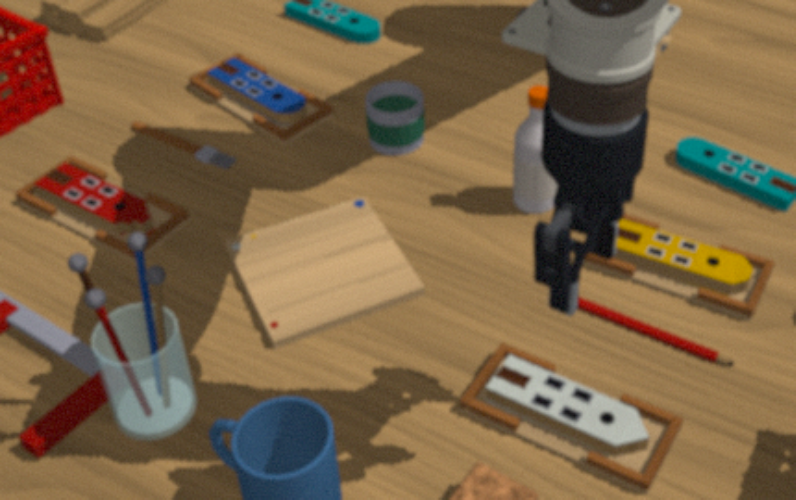

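View pics/fint.png

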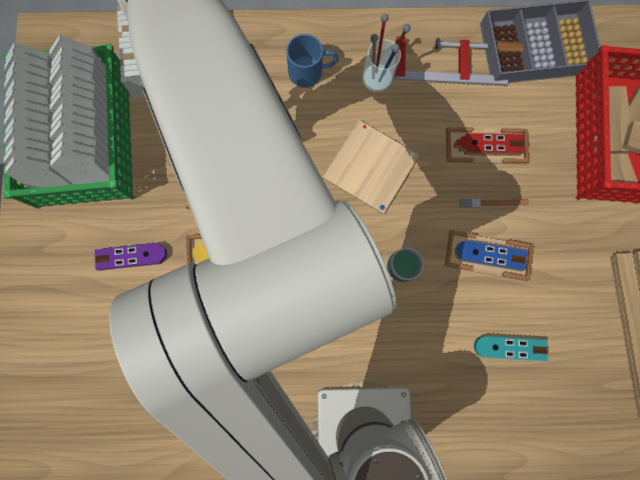

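All four houses lie flat in their trays with the roofs along the outlines. In the scene view, enlarged 1.85×, white is at about (565,400), red (95,195), blue (255,85) and yellow (685,250). The pot (395,118) and the bottle (533,150) are standing, and the gripper is clear of everything.

Run:
```python
from bench import env
print(env.job_done())
```

```text
the job is handed in; nothing more can be done
None
```

I took the stack apart in the order yellow, blue, red, white and laid each house in the tray of its colour. The job was handed in at about 23.5 s on the robot clock.

**Checks on the houses:** After release, the scene picture of each house showed it painted face up and flat inside the lips, with its roof the same way as the outline. For yellow, blue and red I compared the released house with the projected outline and it matched to within about 2–3 mm. For white I made that comparison just before release. In the last top view the arm hid the white house and most of the yellow one, so those two rest on the scene view alone.

**Bystanders:** The glue bottle and the paint pot stand where they were. I did not touch the turquoise and purple look-alikes.

**Forces:** The highest wrist force I saw was about 8 N, when the fingers closed on a house. The gripper was about 160 mm up, touching nothing, at hand-in.

**Disagreements:**
- My automatic outline fit of the stacked houses was off by up to about 5 mm. I used positions read off the pictures by hand, which agreed in both cameras.
- The measured width of the gripped boards was about 42 mm, not the stated 44 mm. It made no difference to the grips.

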